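# Pull the casement vent shut with the window pole

## Task

The window's casement vent has been left standing open. Take the window pole from its holder, catch its hook in the brass ring eye on the vent, and swing the vent fully shut without slamming it; work it with the pole only, keeping the gripper and arm off the window. Then unhook the pole and stand it back in its holder, leaving everything else on the counter where it is.

Things in the scene. Friction and masses are not known exactly. Their poses are not given: they have to be found in the camera images.
- pole_grip (a point): On the pole's centre line 260 mm from its foot: a good place to hold it. Same axes as the pole. At the start the pole leans about 25 degrees from upright, towards the holder's +x side, so its upper part bars the way to a hand coming straight down on it: come in with the hand tilted some 25 to 45 degrees, fingertips pointing down and along the lean.
- pole_hook (a point): Middle of the hook's prong, at (20, 0, 510) mm in the pole's axes. The 9 mm brass rod bends sharply on the pole's centre line 530 mm from the foot (the crook); from there a straight 8 mm prong, 52 mm long, runs back at 45 degrees to the pole, towards +x and -z. So with the pole sloping 45 degrees, hook end up and prong below, the prong hangs straight down.
- pole_foot (a point): Centre of the pole's square rubber foot (its lower end). Same axes as the pole.
- pole: Window pole, loose: straight square ash pole 22 x 22 mm (wood from the foot up to 410 mm), then a brass ferrule 25 mm across and a brass hook; 530 mm long, about 280 g, balance point about 300 mm from the foot. Origin at the centre of its foot; z runs along it from foot to hook, x points to the side where the hook's prong lies, y across (grip it on the two y faces).
- holder: Square galvanised bin, fixed, open on top: 88 x 88 mm inside, 96 x 96 outside, 150 high, floor 4 mm thick. Origin at the centre of its underside, z up. The pole leans towards its +x side: foot on the floor against the -x wall (foot centre at about (-33, 0, 9) mm), pole resting on the +x rim.
- window: White timber window along the back of the counter, 585 mm high, 50 mm deep, vent included. Origin at counter height, mid-depth, on the upright mullion (25 mm wide) between vent and fixed pane; x outdoors, y left seen from the robot. The vent's opening runs from y -290 to -12 mm and from 50 to 540 mm up. An inner sill board, top 50 mm up, reaches 60 mm into the room from the origin.
- vent (a joint): Opening angle of the vent in rad: 0 shut against its stop, 1 the most. A glazed sash 267 mm wide, hung on an upright hinge at its right-hand edge (seen from the robot), swinging outdoors; starts 0.5 to 0.8 open. Stiff hinges hold it wherever it is left; about 2 N at the ring eye moves it.
- vent_hinge (a point): Point on the vent's upright hinge line at the height of the ring eye. The eye's centre swings about it at 244 mm; shutting turns the vent anticlockwise seen from above, bringing the eye towards the robot. Axes as the eye's.
- eye (a point): Centre of the brass ring eye near the top of the vent's free edge, on the room side, 430 mm above the counter. The ring lies level, its hole facing up and down: 36 mm inside, 48 outside, 6 mm wire; its centre stands 45 mm out from the sash on a stem. It is entered from above. Axes turn with the vent: -x from the sash into the room, y to its free edge, z up.
- scraper: Cast-iron boot scraper on a flat base, 200 x 130 mm, 106 mm high; leave alone.
- button_jar: Glass jar of brown buttons with a cork, 76 mm across, 132 mm high; leave alone.
- dish: White ceramic dish, 120 mm across, 32 mm high; leave alone.
- lint_brush: Steel lint brush lying flat, 205 mm long, 21 mm high; origin near its middle; leave alone.
- tap_light: White press-button tap light, 90 mm across, 30 mm high; leave alone.
- cactus: Small barrel cactus in a terracotta pot, 90 mm across, 147 mm high; leave alone.
- spool: Spool of red thread standing on end, 40 mm across, 44 mm high; leave alone.
- pole_tip (a point): Free end of the hook's prong, 52 mm from the crook, at (37, 0, 493) mm in the pole's axes, which it shares. With the pole sloping 45 degrees and the prong hanging in the middle of the ring, the rod touches the ring's near side once the crook is about 30 mm above the ring, the tip then being some 20 mm below it.

How it is judged:
By the outcome, as a careful person would: the job done as asked, in the order asked, and still so for the second after the job is handed in, with the robot touching nothing.
It also fails if it takes over 58 s, if anything falls off the work surface, if the arm or the gripper's body presses on something with over 40 N, if the wrist force passes 120 N, or if a joint passes its speed limit or range.

## Robot

A 7-joint arm with a two-finger parallel gripper is mounted at the origin on the work surface. World frame = base frame: x ahead of the robot, y to its left, z up, the work surface at z = 0. Lengths are in mm, angles in rad, forces in N, time in s.
With the tool pointing down it reaches from about 400 to 875 mm from the base axis. Payload 4.4 kg.
Tool frame: the origin (TCP) lies at the very end of the fingers, on their centre line; the grasp point (between the pads) lies 19 mm behind it; z points along the fingers, x is the direction in which the jaws open and shut, and the axes are right-handed (so a half turn about z gives the same grasp; the last joint's range is limited). The gripper opens to 85 mm and grips with 20 to 120 N. Pads are 22 mm wide; open, the fingers measure 114 mm over their backs; the gripper's body (76 mm by 85 mm) begins 54 mm behind the grasp point. The pads swing forward as they close: fully open they stand 13 mm farther back than shut.
Start: joints at [1.186, 0.628, 0.038, 1.517, -0.027, 0.996, -0.02], TCP at [203.756, -617.253, 231.313] pointing down, gripper open.
Joint ranges: [-3.06, 3.06], [-0.37, 2.12], [-1.25, 1.32], [0.18, 2.47], [-1.1, 4.24], [0.23, 1.98], [-2.94, 2.94]. Speed limits (rad/s): [2.57, 2.57, 3.14, 3.14, 3.14, 3.14, 3.14].

## Interface

Orientations are given as [roll, pitch, yaw] about the fixed x, y, z axes, in that order (R = Rz(yaw) Ry(pitch) Rx(roll)).
In Python, from cell import ctrl, get_image, job, models gives the robot as it stands.
- The arm moves only by the tool move_arm, never from a script. Its argument "moves" is a list that holds one entry, the list of rows, each a list of 6 numbers: the shift along the tool's x, y, z in m, then the turn, a rotation vector about the tool's x, y, z in rad. A call has 1 to 20 rows; each row is the pose to reach, as a shift and turn from the pose commanded when the call began, along the tool's axes at that moment; what a row does not reach only later rows make up. A row lasts 1/8 s, in which the tool goes at most 62.5 mm and 10.7 degrees, less where a joint would pass 70% of its speed; a pose out of reach is approached as far as the arm can. A call with a gripper value outside its range is refused whole. "jaw" is the opening, from 0 (shut) to 1 (fully open), set as the call begins (left out, the last holds). The fingers move at their own pace and stop on an object; the grip force is fixed at half the most. Time passes only in rows, so rows that repeat a pose let the fingers close. It gives the time, the measured TCP pose, the force and the opening at its end, in the units of the state.
- ctrl.read_state(): the state, without advancing time (a new reading comes with each control period).
- get_image(name): name is "scene" or "top"; returns a dict with "color" (400x640x3 uint8, blue, green, red), "fov_y" (degrees; the focal length in pixels is half the picture's height over the tangent of half this angle, whatever the lens; pixels are square), "cx", "cy" (the principal point, pixels), "origin" and "orientation" of the camera in the world. Camera axes: x right, y up, looking along -z (the intrinsics and any distortion apply to the point x, -y, -z); pixel columns grow to the right and rows downward; lengths in mm; the calibration is good to about 2 mm. A picture is of the moment at which its call begins. There is no depth.
- job.finish_job(): hands the job in, once; it reports no verdict.
Trained networks look in the newest picture that a camera, given by its name, has taken for a name from the list of things; names that differ only in an ending like _2 or _b are one class to them, and where a whole thing is asked for, a point or a joint stands for the part that bears it (a point fixed in the world has none). Each returns a list of dicts, best first, with "score" (0 to 1); they miss things now and then, are a little off and sometimes report something else, mostly with a low value. They report only what shows in the picture. A call takes as long as a camera call.
- models.cut_out(camera, thing): "pixels" (400x640 bool, what is visible of it) and "uv" ([column, row] in pixels, amid what is visible of it).
- models.place_of(camera, thing): "uv" ([column, row] in pixels: a listed point, or the origin of a listed thing).
The state is a dict: "clock": time; "qpos": joint angles; "qd": joint speeds; "tau": joint torques, N m; "eef_pos": TCP position; "tool_rot": TCP orientation; "force": force on the tool from outside, world axes, zero at the start; "torque": the same for the moment, N m; "width": finger opening in mm.
Only numpy, scipy, OpenCV 4.12 (cv2) and the standard library are available. Lean on these libraries where they do the work, as an engineer would, in place of code of your own. Each camera call takes 0.05 s, during which the arm holds its last target.

## Working session

There is one attempt and no reset: what is moved stays moved. The work goes in short steps, Python scripts to look and compute and a tool call to move; the robot and the scene stay as the last step left them, time stands still between calls to the robot, and variables do not carry over. Pictures are saved under pics/ and viewed, and the job is handed in when it is done.

Besides the shell and the picture viewer there is one more tool, called after "Call:" by a JSON object that holds its "name" and its "arguments", one argument or row to a line. move_arm: Moves the arm, as the interface text tells. Its arguments: {"type":"object","properties":{"moves":{"type":"array","items":{"type":"array","items":{"type":"array","items":{"type":"number"}}}},"jaw":{"type":"number"}},"required":["moves"]}

```bash
ls; mkdir -p pics
cat > h.py <<'E'
import numpy as np,cv2
from scipy.spatial.transform import Rotation as R
from cell import ctrl,get_image,job,models
def cam(n):
    im=get_image(n); return im
E
python3 - <<'E'
from h import *
for n in("scene","top"):
    im=get_image(n); cv2.imwrite(f"pics/{n}0.png",im["color"])
    print({k:v for k,v in im.items() if k!="color"})
s=ctrl.read_state(); print(s)
E
```

```text
pics
{'fov_y': 47.418968776054555, 'cx': 315.72150723490034, 'cy': 198.25037230466071, 'origin': array([ 448.12234309, 1053.79636344, 1104.04092518]), 'orientation': array([ 9.04062016e-01, -1.25532141e-03, -3.04677599e+00])}
{'fov_y': 43.84636275491981, 'cx': 326.9514381768385, 'cy': 200.07291969483404, 'origin': array([ 315.56634228,  -34.55426092, 1903.55908518]), 'orientation': array([ 0.14466162,  0.00280912, -1.54861657])}
{'clock': 0.1, 'qpos': array([ 1.18613591,  0.62923473,  0.03842924,  1.51824582, -0.02702605,
        0.99628212, -0.02003539]), 'qd': array([ 1.37112417e-03, -2.24446779e-03,  3.16349643e-04, -3.58744969e-03,
        9.90258277e-05,  6.32417360e-04, -2.10333610e-04]), 'tau': array([ 2.20478825e-03, -5.64535439e+01,  1.22992348e+00, -1.93973100e+01,
        1.11909234e-02,  5.33941551e-03, -2.26379376e-05]), 'eef_pos': array([ 203.6414065 , -616.70759513,  230.50008444]), 'tool_rot': array([-3.14157667e+00,  1.65312789e-03, -1.25197240e+00]), 'force': array([ 0.89903827, -1.00696219,  0.64064651]), 'torque': array([-0.00473388,  0.02912041, -0.02940529]), 'width': 85.43941417524302}
```

View pics/scene0.png

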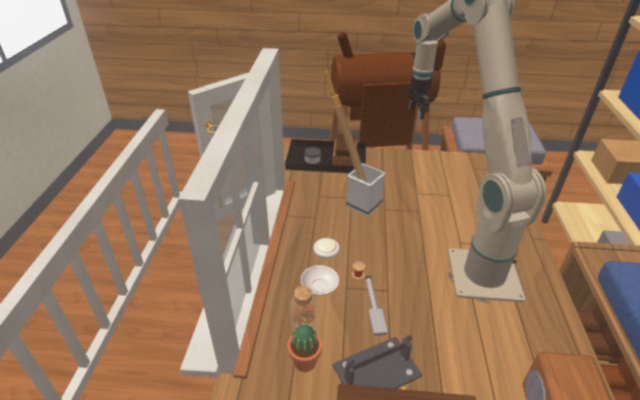

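View pics/top0.png

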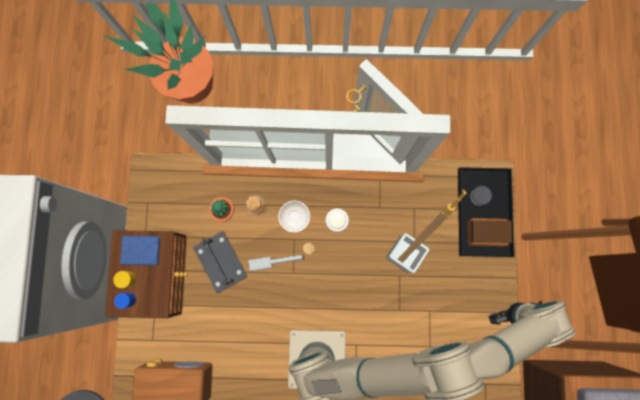

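```bash
cat >> h.py <<'E'
def ray(im,uv):
    f=200/np.tan(np.radians(im["fov_y"])/2)
    d=np.array([(uv[0]-im["cx"])/f,-(uv[1]-im["cy"])/f,-1.])
    return np.array(im["origin"]),R.from_euler("xyz",im["orientation"]).apply(d)
def atz(im,uv,z):
    o,d=ray(im,uv); return o+d*(z-o[2])/d[2]
def proj(im,p):
    f=200/np.tan(np.radians(im["fov_y"])/2)
    c=R.from_euler("xyz",im["orientation"]).inv().apply(np.atleast_2d(p)-im["origin"])
    return np.c_[im["cx"]+f*c[:,0]/-c[:,2], im["cy"]-f*c[:,1]/-c[:,2]]
def tri(ims,uvs):
    A=np.zeros((3,3));b=np.zeros(3);L=[]
    for im,uv in zip(ims,uvs):
        o,d=ray(im,uv);d=d/np.linalg.norm(d);P=np.eye(3)-np.outer(d,d);A+=P;b+=P@o;L.append((o,P))
    x=np.linalg.solve(A,b); return x,[round(float(np.linalg.norm(P@(x-o))),1) for o,P in L]
E
python3 - <<'E'
from h import *
ims={n:get_image(n) for n in("scene","top")}
for t in "pole_grip pole_hook pole_foot pole_tip pole holder window vent vent_hinge eye scraper button_jar dish lint_brush tap_light cactus spool".split():
    r={}
    for n in ims:
        try:
            l=models.place_of(n,t); r[n]=[(np.round(a["uv"],1).tolist(),round(a["score"],2)) for a in l[:2]]
        except Exception as e: r[n]=str(e)
    print(t,r)
    try:
        x,e=tri(ims.values(),[r[n][0][0] for n in ims]); print("   ",x.round(1),e)
    except Exception as e: pass
E
```

```text
pole_grip {'scene': [([350.2, 143.2], 0.74)], 'top': [([427.9, 232.0], 0.65), ([294.1, 219.6], 0.47)]}
    [ 456.8 -363.9  245.2] [0.2, 0.2]
pole_hook {'scene': [([325.5, 79.7], 0.95)], 'top': [([464.3, 193.9], 0.6)]}
    [ 554.2 -430.7  453.7] [0.4, 0.4]
pole_foot {'scene': [([364.4, 202.5], 0.44), ([349.4, 145.2], 0.23)], 'top': [([397.2, 260.7], 0.83), ([218.2, 262.9], 0.24)]}
    [ 377.9 -291.7   32.9] [13.2, 13.2]
pole_tip {'scene': [([320.9, 83.8], 0.97)], 'top': [([466.3, 188.5], 0.76), ([427.5, 232.9], 0.53)]}
    [ 572.6 -442.6  432.9] [1.2, 1.2]
pole {'scene': [([262.6, 250.7], 0.68), ([303.7, 322.0], 0.63)], 'top': [([400.6, 262.1], 0.75)]}
    [ 572.5 -276.  -180.4] [215.6, 215.6]
holder {'scene': [([362.5, 202.6], 0.96), ([374.2, 370.2], 0.61)], 'top': [([400.4, 256.6], 0.74)]}
    [ 389.1 -305.    21.7] [8.5, 8.5]
window {'scene': [([263.0, 251.4], 0.68), ([324.0, 77.5], 0.56)], 'top': [([330.1, 167.8], 0.68), ([254.1, 207.7], 0.28)]}
    [ 7.255e+02 -3.230e+01  5.000e-01] [5.1, 5.1]
vent {'scene': 'it knows: button_jar, cactus, dish, eye, holder, lint_brush, pole, pole
[... 674 characters left out ...]
{'scene': [([300.8, 323.1], 0.76)], 'top': [([254.7, 206.2], 0.95)]}
    [563.6 253.9  11.2] [2.4, 2.4]
dish {'scene': [([316.5, 285.5], 0.76)], 'top': [([293.7, 215.6], 0.82)]}
    [531.9 103.4   3.9] [2.8, 2.8]
lint_brush {'scene': [([370.1, 310.8], 0.84)], 'top': [([274.6, 259.2], 0.64)]}
    [363.5 172.2 -12.7] [2.2, 2.2]
tap_light {'scene': [([324.2, 249.4], 0.62), ([373.6, 309.0], 0.27)], 'top': [([336.4, 216.7], 0.78), ([275.4, 262.3], 0.71)]}
    [526.  -60.7   2.9] [2.4, 2.4]
cactus {'scene': [([304.0, 360.9], 0.78), ([305.4, 324.0], 0.6)], 'top': [([226.2, 213.5], 0.65)]}
    [538.2 364.9  -2.7] [5.9, 5.9]
spool {'scene': [([355.3, 275.2], 0.74), ([364.4, 204.7], 0.46)], 'top': []}
```

Run:
```python
from h import *
print([a for a in dir(ctrl) if a[0]!='_'],[a for a in dir(models) if a[0]!='_'])
t=cv2.imread("pics/top0.png");s=cv2.imread("pics/scene0.png")
cv2.imwrite("pics/c1.png",cv2.resize(t[50:190,320:460],(700,700),interpolation=cv2.INTER_CUBIC)[:600])
cv2.imwrite("pics/c2.png",cv2.resize(t[180:280,380:480],(600,600),interpolation=cv2.INTER_CUBIC))
cv2.imwrite("pics/c3.png",cv2.resize(s[60:220,300:400],(375,600),interpolation=cv2.INTER_CUBIC))
cv2.imwrite("pics/c4.png",cv2.resize(s[40:160,180:300],(600,600),interpolation=cv2.INTER_CUBIC))
im=get_image("top")
for uv in [(167,107),(449,117)]: print(atz(im,uv,585).round(0))
for uv in [(203,171),(423,179)]: print(atz(im,uv,50).round(0))
```

```text
['MotionError', 'read_state'] ['cut_out', 'place_of']
[757. 420. 585.]
[ 745. -357.  585.]
[687. 451.  50.]
[ 674. -386.   50.]
```

View pics/c1.png

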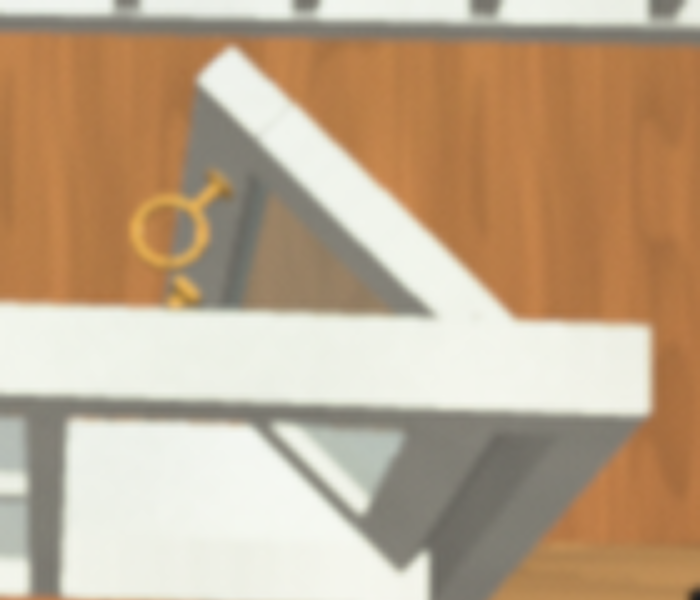

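View pics/c2.png

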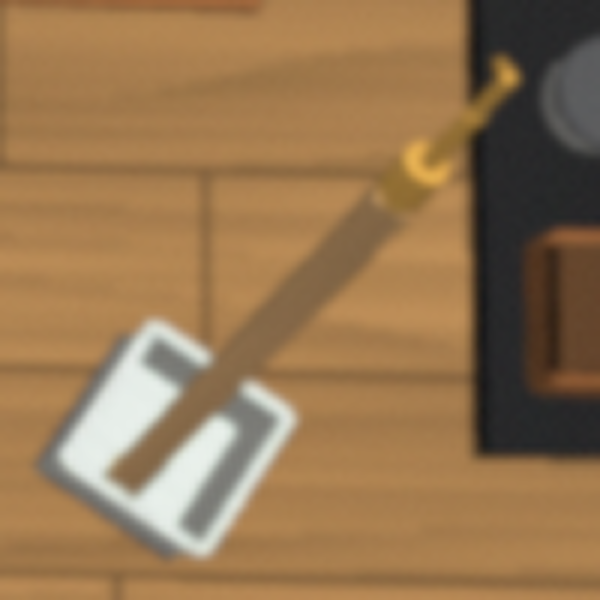

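View pics/c3.png

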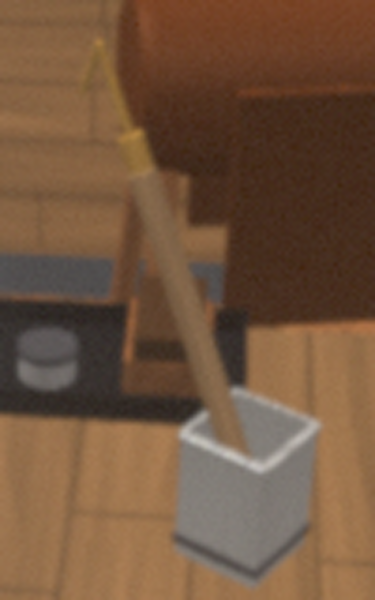

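View pics/c4.png

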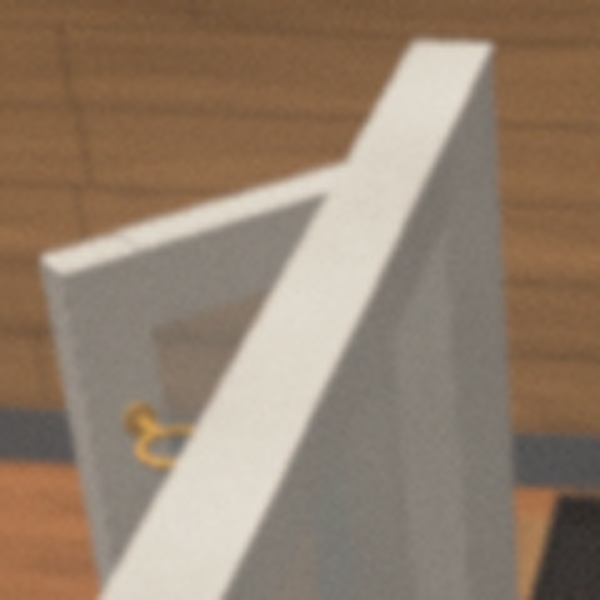

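Run:
```python
from h import *
im=get_image("top");sc=get_image("scene")
for uv in [(320,129),(450,132.4),(320,110.6),(450,115)]: print(atz(im,uv,585).round(1))
# mullion edges bottom at z=585 underside? ; vent corners: free outer top corner
print("sash top free corners",atz(im,(320+232/5,50+47/5),540).round(1),atz(im,(320+198/5,50+78/5),540).round(1))
print("eye",atz(im,(354,96),430).round(1), tri([sc,im],[(215.6,129.4),(354,96)]))
print("rim",[atz(im,(380+u/6,180+v/6),150).round(1) for u,v in [(155,320),(298,412),(205,556),(57,462)]])
print("rim sc",[atz(sc,(300+u/3.75,60+v/3.75),150).round(1) for u,v in [(182,432),(262,468),(320,425),(238,390)]])
print("crook", tri([sc,im],[(300+98/3.75,60+42/3.75),(380+515/6,180+78/6)]))
print("tip", tri([sc,im],[(300+82/3.75,60+87/3.75),(380+498/6,180+60/6)]))
```

```text
[703.8  -3.2 585. ]
[ 701.8 -358.7  585. ]
[756.   -1.9 585. ]
[ 751.1 -359.4  585. ]
sash top free corners [ 927.5 -131.2  540. ] [ 908.2 -111.8  540. ]
eye [ 856.9 -102.   430. ] (array([ 856.70818403, -102.19983498,  428.08725835]), [0.8, 0.8])
rim [array([ 458.3, -305. ,  150. ]), array([ 406.2, -388.6,  150. ]), array([ 321.5, -334. ,  150. ]), array([ 374. , -247.7,  150. ])]
rim sc [array([ 456.2, -299. ,  150. ]), array([ 379.2, -247.8,  150. ]), array([ 323.3, -323.7,  150. ]), array([ 403.3, -377. ,  150. ])]
crook (array([ 551.9214852 , -426.30623527,  486.13179726]), [0.6, 0.6])
tip (array([ 567.38129152, -430.60623533,  440.46898984]), [0.4, 0.4])
```

```bash
cat >> h.py <<'E'
import json,sys
def cmd():
    try: d=json.load(open("cmd.json"))
    except Exception: d=dict(p=[203.756,-617.253,231.313],r=R.from_euler("xyz",[np.pi,0,-1.2519]).as_rotvec().tolist())
    return np.array(d["p"]),R.from_rotvec(d["r"])
def applyrow(row):
    p,r=cmd(); p=p+r.apply(np.array(row[:3])*1000); r=r*R.from_rotvec(row[3:])
    json.dump(dict(p=p.tolist(),r=r.as_rotvec().tolist()),open("cmd.json","w"))
    check()
def check():
    p,r=cmd(); s=ctrl.read_state(); m=R.from_euler("xyz",s["tool_rot"])
    print("t",round(s["clock"],2),"meas",s["eef_pos"].round(1),"d(meas-cmd)",(s["eef_pos"]-p).round(1),"ang",np.degrees((r.inv()*m).as_rotvec()).round(1),"F",s["force"].round(1),"w",round(s["width"],1),"q",s["qpos"].round(2))
def toolR(t,yaw):
    h=np.array([np.cos(yaw),np.sin(yaw),0]); z=np.sin(t)*h+np.array([0,0,-np.cos(t)]); x=np.array([np.sin(yaw),-np.cos(yaw),0])
    return R.from_matrix(np.c_[x,np.cross(z,x),z])
def rel(p,r):
    cp,cr=cmd(); return np.r_[cr.inv().apply(np.array(p)-cp)/1000,(cr.inv()*r).as_rotvec()].round(4).tolist()
def rows(p,r,n):
    a=np.array(rel(p,r)); print([ (a*(i+1)/n).round(4).tolist() for i in range(n)])
E
python3 - <<'E'
from h import *
check()
y=np.radians(-33.9);T=toolR(np.pi/4,y); z=T.apply([0,0,1])
g=np.array([456,-362.5,244.6]); tcp=g+21*z
print(tcp, rel(tcp-150*z,T))
rows(tcp-150*z,T,11)
E
```

```text
t 1.95 meas [ 203.7 -617.3  231.3] d(meas-cmd) [-0.1 -0.  -0. ] ang [ 0. -0.  0.] F [-0.3 -0.3  0.4] w 85.1 q [ 1.19  0.63  0.04  1.52 -0.03  1.   -0.02]
[ 468.32505362 -370.78209232  229.7507576 ] [-0.2349, -0.2635, -0.1045, 0.7293, 0.357, 0.862]
[[-0.0214, -0.024, -0.0095, 0.0663, 0.0325, 0.0784], [-0.0427, -0.0479, -0.019, 0.1326, 0.0649, 0.1567], [-0.0641, -0.0719, -0.0285, 0.1989, 0.0974, 0.2351], [-0.0854, -0.0958, -0.038, 0.2652, 0.1298, 0.3135], [-0.1068, -0.1198, -0.0475, 0.3315, 0.1623, 0.3918], [-0.1281, -0.1437, -0.057, 0.3978, 0.1947, 0.4702], [-0.1495, -0.1677, -0.0665, 0.4641, 0.2272, 0.5485], [-0.1708, -0.1916, -0.076, 0.5304, 0.2596, 0.6269], [-0.1922, -0.2156, -0.0855, 0.5967, 0.2921, 0.7053], [-0.2135, -0.2395, -0.095, 0.663, 0.3245, 0.7836], [-0.2349, -0.2635, -0.1045, 0.7293, 0.357, 0.862]]
```

Call:
{"name": "move_arm", "arguments": {
  "moves": [
    [[-0.021,-0.024,-0.01,0.066,0.032,0.078],[-0.043,-0.048,-0.019,0.133,0.065,0.157],[-0.064,-0.072,-0.029,0.199,0.097,0.235],[-0.085,-0.096,-0.038,0.265,0.13,0.313],[-0.107,-0.12,-0.048,0.331,0.162,0.392],[-0.128,-0.144,-0.057,0.398,0.195,0.47],[-0.15,-0.168,-0.067,0.464,0.227,0.549],[-0.171,-0.192,-0.076,0.53,0.26,0.627],[-0.192,-0.216,-0.086,0.597,0.292,0.705],[-0.214,-0.24,-0.095,0.663,0.325,0.784],[-0.235,-0.2635,-0.1045,0.7293,0.357,0.862],[-0.235,-0.2635,-0.1045,0.7293,0.357,0.862]]
  ],
  "jaw": 1
}}

```text
clock: 3.45
eef_pos: [363.3, -337.2, 364.4]
tool_rot: [-2.423, -0.006, -2.074]
force: [-1.6, -0.0, 0.2]
width: 85.6
```

Run:
```python
from h import *
applyrow([-0.235,-0.2635,-0.1045,0.7293,0.357,0.862])
s=get_image("scene")["color"];t=get_image("top")["color"]
a=cv2.resize(s[40:240,260:460],(400,400));b=cv2.resize(t[160:360,320:520],(400,400))
cv2.imwrite("pics/p1.png",np.hstack([a,b]))
```

```text
t 3.45 meas [ 363.3 -337.2  364.4] d(meas-cmd) [-17.  -25.7  28.6] ang [-3.8 -3.2 -4. ] F [-1.6 -0.   0.2] w 85.6 q [ 1.43  0.02 -0.59  2.33 -1.1   0.23 -0.21]
```

View pics/p1.png

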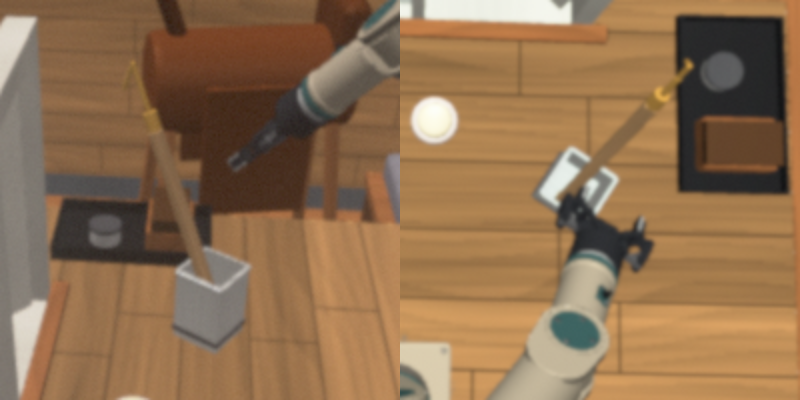

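```bash
cat > fk.py <<'E'
import numpy as np
from scipy.spatial.transform import Rotation as R
S0=(np.array([1.18613591,.62923473,.03842924,1.51824582,-.02702605,.99628212,-.02003539]),np.array([203.64,-616.7,230.5]),[-3.14157667,1.653e-3,-1.2519724])
E
python3 - <<'E'
from h import *
from fk import *
import itertools
s=ctrl.read_state(); print(repr(s["qpos"]),s["eef_pos"],s["tool_rot"])
data=[S0,(s["qpos"],s["eef_pos"],s["tool_rot"])]
res=[]
for sg in itertools.product([1,-1],repeat=7):
    M=[]
    for q,p,e in data:
        r=R.identity()
        for i in range(7): r=r*R.from_euler("z" if i%2==0 else "y",sg[i]*q[i])
        M.append((r,R.from_euler("xyz",e)))
    # base offset B and tool offset C: e = Bz * r * Cz
    for b in np.arange(0,360,90):
      for c in np.arange(0,360,90):
        err=sum(np.degrees((R.from_euler("z",b,degrees=True)*r*R.from_euler("z",c,degrees=True)*e.inv()).magnitude()) for r,e in M)
        res.append((err,sg,b,c))
res.sort(key=lambda x:x[0])
for x in res[:6]: print(x)
E
```

```text
array([ 1.44529976,  0.01757426, -0.59642119,  2.32863458, -1.09928969,
        0.23390079, -0.2116764 ]) [ 360.51515792 -339.76481316  364.99019617] [-2.42218056 -0.00791842 -2.08009163]
(np.float64(7.243439709834824e-06), (-1, 1, -1, 1, -1, 1, -1), np.int64(0), np.int64(180))
(np.float64(7.24343971926938e-06), (-1, -1, -1, -1, -1, -1, -1), np.int64(180), np.int64(0))
(np.float64(26.552214682327048), (-1, 1, -1, 1, -1, 1, 1), np.int64(0), np.int64(180))
(np.float64(26.552214682327048), (-1, -1, -1, -1, -1, -1, 1), np.int64(180), np.int64(0))
(np.float64(56.69873544601363), (-1, 1, 1, 1, -1, 1, 1), np.int64(90), np.int64(270))
(np.float64(56.69873544601363), (-1, -1, 1, -1, -1, -1, 1), np.int64(270), np.int64(90))
```

```bash
cat >> fk.py <<'E'
SG=(-1,1,-1,1,-1,1,-1)
def chain(q):
    r=R.identity();o=[r]
    for i in range(7):
        r=r*R.from_euler("z" if i%2==0 else "y",SG[i]*q[i]); o.append(r)
    return o
E
python3 - <<'E'
from fk import *
from h import *
s=ctrl.read_state(); data=[S0,(s["qpos"],s["eef_pos"],0)]
S0=(S0[0],np.array([203.6414065,-616.70759513,230.50008444]))
A=[];b=[]
for d in data:
    o=chain(d[0]); z=lambda i:o[i].apply([0,0,1])
    A.append(np.c_[[0,0,1],z(3),z(5),z(7)]);b.append(d[1])
A=np.vstack(A);b=np.hstack(b);x,res,_,_=np.linalg.lstsq(A,b,rcond=None);print(x,A@x-b)
E
```

```text
[334.29280938 538.59445476 399.14420764 314.50389422] [26.41556237  7.71260033  7.27203208 11.66537409 14.92922521 -7.27203208]
```

Run:
```python
from h import *
s=ctrl.read_state(); json.dump(dict(p=s["eef_pos"].tolist(),r=R.from_euler("xyz",s["tool_rot"]).as_rotvec().tolist()),open("cmd.json","w"))
print(rel([400,-330,420],toolR(np.radians(20),np.radians(-38))))
```

```text
[-0.0273, -0.0587, -0.022, -0.3702, 0.072, 0.1373]
```

Call:
{"name": "move_arm", "arguments": {
  "moves": [
    [[-0.014,-0.03,-0.011,-0.13,0.024,0.045],[-0.027,-0.059,-0.022,-0.25,0.048,0.09],[-0.027,-0.059,-0.022,-0.37,0.072,0.137]]
  ]
}}

```text
clock: 3.92
eef_pos: [402.7, -316.6, 398.4]
tool_rot: [-2.562, 0.079, -2.068]
force: [1.2, 0.1, 0.4]
width: 85.8
```

Run:
```python
from h import *
s=ctrl.read_state();print(s["qpos"].tolist(),s["eef_pos"].tolist(),s["tool_rot"],s["clock"])
```

```text
[1.2605678865280354, 0.027594510755564305, -0.5230415588389871, 2.1112624920418797, -0.4006551613709476, 0.4873322795123214, -1.0440303325183022] [402.7035336937848, -316.5945815859392, 398.43262610378986] [-2.56243756  0.07861726 -2.06808176] 3.925
```

Call:
{"name": "move_arm", "arguments": {
  "moves": [
    [[0.01,-0.02,0.03,0.1,0.1,0.1],[0.01,-0.02,0.03,0.1,0.1,0.1]]
  ]
}}

```text
clock: 4.18
eef_pos: [428.3, -340.6, 383.8]
tool_rot: [-2.47, 0.057, -2.208]
force: [17.5, -17.2, 11.9]
width: 85.2
```

Run:
```python
from h import *
s=ctrl.read_state();print(s["qpos"].tolist(),s["eef_pos"].tolist(),s["tool_rot"],s["clock"])
```

```text
[1.0790903939667642, 0.06692878376584402, -0.44827919020284507, 2.177463061866969, -0.07860763135510257, 0.23218136682963572, -1.5158722240378393] [428.3321552876361, -340.64699107227233, 383.8340513401575] [-2.46972194  0.05656754 -2.20812539] 4.175
```

```bash
cat >> fk.py <<'E'
D=[(S0[0],[203.6414065,-616.70759513,230.50008444]),
([ 1.44529976,  0.01757426, -0.59642119,  2.32863458, -1.09928969,0.23390079, -0.2116764 ],[ 360.51515792,-339.76481316,364.99019617]),
([1.2605678865280354, 0.027594510755564305, -0.5230415588389871, 2.1112624920418797, -0.4006551613709476, 0.4873322795123214, -1.0440303325183022],[402.7035336937848, -316.5945815859392, 398.43262610378986]),
([1.0790903939667642, 0.06692878376584402, -0.44827919020284507, 2.177463061866969, -0.07860763135510257, 0.23218136682963572, -1.5158722240378393],[428.3321552876361, -340.64699107227233, 383.8340513401575])]
E
python3 - <<'E'
from fk import *
from h import *
s=ctrl.read_state(); print(s["force"],s["clock"],s["qd"].round(2))
D.append((s["qpos"],s["eef_pos"]))
for names in [("0z","3z","3x","4x","5z","7z"),("0z","2y","3z","4y","5z","6y","7z"),("0z","3z","3x","4x","5z","6x","7z"),("0z","1y","3z","3y","5z","5y","7z"),("0z","3z","3x","4x","5z","5y","3y","7z")]:
    A=[];b=[]
    for q,p in D:
        o=chain(q); A.append(np.c_[tuple(o[int(n[0])].as_matrix()[:,"xyz".index(n[1])] for n in names)]);b.append(p)
    A=np.vstack(A);b=np.hstack(b);x=np.linalg.lstsq(A,b,rcond=None)[0];print(names,x.round(2),np.abs(A@x-b).max())
E
```

```text
[ 17.47010068 -17.21658898  11.91864375] 4.175 [-0.64  0.13  0.3   0.08  1.05 -0.03 -1.56]
('0z', '3z', '3x', '4x', '5z', '7z') [225.67 476.46  80.86 -70.3  318.52 220.27] 26.412070015445124
('0z', '2y', '3z', '4y', '5z', '6y', '7z') [ 3.3620e+02 -1.1500e+01  5.5910e+02 -1.6200e+01  3.8214e+02 -3.5000e-01
  3.4989e+02] 1.1172439826623304e-06
('0z', '3z', '3x', '4x', '5z', '6x', '7z') [226.95 493.45  54.31 -69.64 318.29 -11.59 250.86] 26.696697561705093
('0z', '1y', '3z', '3y', '5z', '5y', '7z') [ 3.3620e+02 -1.1500e+01  5.5910e+02 -1.6200e+01  3.8214e+02 -3.5000e-01
  3.4989e+02] 1.1172438689754927e-06
('0z', '3z', '3x', '4x', '5z', '5y', '3y', '7z') [333.84 571.4   -5.61   6.75 383.72  -0.93 -26.41 354.37] 0.7987867827299908
```

```bash
cat >> fk.py <<'E'
from scipy.optimize import least_squares
LO=np.array([-3.06,-.37,-1.25,.18,-1.1,.23,-2.94]);HI=np.array([3.06,2.12,1.32,2.47,4.24,1.98,2.94])
def fk(q):
    o=chain(q); 
    p=np.array([0,0,336.2])+o[2].apply([0,-11.5,0])+o[3].apply([0,0,559.1])+o[4].apply([0,-16.2,0])+o[5].apply([0,0,382.14])+o[6].apply([0,-.35,0])+o[7].apply([0,0,349.89])
    return p,o[7]*R.from_euler("z",np.pi)
def ik(p,r,seed=None,n=12,m=0.03):
    best=None;rng=np.random.default_rng(0)
    for k in range(n):
        q0=np.clip(seed,LO+m+.001,HI-m-.001) if (seed is not None and k==0) else rng.uniform(LO+m+.05,HI-m-.05)
        def f(q):
            a,b=fk(q); return np.r_[(a-p)/100,(b.inv()*r).as_rotvec()*3,0.001*(q-(seed if seed is not None else q))]
        s=least_squares(f,q0,bounds=(LO+m,HI-m),max_nfev=100)
        a,b=fk(s.x);e=np.linalg.norm(a-p);g=(b.inv()*r).magnitude()
        c=(e<1 and g<.01); score=(not c, np.abs(s.x-seed).max() if seed is not None else e+100*g)
        if best is None or score<best[0]: best=(score,s.x,e,g)
        if seed is not None and k==0 and c: break
    return best[1:]
E
python3 - <<'E'
from fk import *
from h import *
s=ctrl.read_state();q=s["qpos"]; print(np.abs(fk(q)[0]-s["eef_pos"]).max())
g=np.array([456,-362.5,244.6])
for fl in (0,1):
  for t in (20,25,30,35,40,45):
    T=toolR(np.radians(t),np.radians(-33.9))
    if fl: T=T*R.from_euler("z",np.pi)
    z=T.apply([0,0,1])
    sd=q
    out=[]
    for back in (0,120):
        x,e,a=ik(g+(21-back)*z,T,sd,n=6); out.append((x.round(2).tolist(),round(e,1),round(a,2)))
    print(fl,t,out)
E
```

```text
0.0020634662229213063
0 20 [([0.74, 0.42, -0.15, 2.03, 0.16, 0.35, -1.69], np.float64(0.0), 0.0), ([0.93, 0.22, -0.36, 1.96, 0.13, 0.63, -1.67], np.float64(0.0), 0.0)]
0 25 [([0.93, 0.42, -0.41, 2.1, 0.67, 0.26, -2.19], np.float64(0.0), 0.0), ([0.95, 0.18, -0.36, 2.06, 0.13, 0.48, -1.66], np.float64(0.0), 0.0)]
0 30 [([1.09, 0.45, -0.62, 2.17, 1.38, 0.26, -2.87], np.float64(0.0), 0.0), ([0.95, 0.15, -0.35, 2.17, 0.12, 0.32, -1.65], np.float64(0.0), 0.0)]
0 35 [([1.08, 0.45, -0.59, 2.25, 2.02, 0.26, 2.77], np.float64(0.0), 0.0), ([1.56, 0.22, -1.07, 2.26, 0.94, 0.26, -2.46], np.float64(0.0), 0.0)]
0 40 [([0.93, 0.43, -0.39, 2.33, 2.71, 0.32, 2.07], np.float64(0.0), 0.0), ([-0.23, 0.15, 1.03, 2.31, -1.07, 0.26, -0.43], np.float64(12.3), 0.07)]
0 45 [([0.83, 0.45, -0.25, 2.4, 3.0, 0.48, 1.78], np.float64(0.0), 0.0), ([1.68, 0.24, -1.22, 2.32, 1.41, 0.26, -2.91], np.float64(14.5), 0.11)]
1 20 [([1.33, 0.61, -1.05, 2.02, 1.03, 0.67, 0.64], np.float64(0.0), 0.0), ([1.52, 0.4, -1.2, 1.95, 0.63, 0.78, 0.99], np.float64(0.0), 0.0)]
1 25 [([1.29, 0.55, -0.94, 2.09, 1.16, 0.51, 0.51], np.float64(0.0), 0.0), ([1.58, 0.35, -1.22, 2.05, 0.69, 0.62, 0.93], np.float64(0.0), 0.0)]
1 30 [([1.28, 0.53, -0.91, 2.17, 1.45, 0.43, 0.22], np.float64(0.0), 0.0), ([1.63, 0.3, -1.22, 2.15, 0.8, 0.46, 0.83], np.float64(0.0), 0.0)]
1 35 [([1.23, 0.5, -0.82, 2.25, 1.87, 0.38, -0.2], np.float64(0.0), 0.0), ([1.6, 0.23, -1.13, 2.26, 0.99, 0.28, 0.64], np.float64(0.0), 0.0)]
1 40 [([1.27, 0.54, -0.89, 2.32, 2.18, 0.49, -0.5], np.float64(0.0), 0.0), ([1.67, 0.25, -1.21, 2.36, 1.67, 0.26, -0.04], np.float64(0.0), 0.0)]
1 45 [([1.32, 0.6, -0.97, 2.39, 2.36, 0.65, -0.64], np.float64(0.0), 0.0), ([2.05, 0.36, -1.13, 2.3, -1.07, 0.26, -2.91], np.float64(68.1), 0.38)]
```

```bash
cat > seq.py <<'E'
from fk import *
from h import *
q=ctrl.read_state()["qpos"]
g=np.array([456,-362.5,244.6])
def crookpose(crook,lean,psi,tp,d=270):
    # lean/tp deg: tool t in world; returns tcp,R for grip d below crook; tcp 21 beyond grip
    h=np.array([np.cos(psi),np.sin(psi),0]);ax=np.sin(lean)*h+np.array([0,0,np.cos(lean)])
    T=toolR(tp,psi); return crook-d*ax+21*T.apply([0,0,1]),T
if __name__=="__main__":
  for t in (25,28,30):
    sd=q;T=toolR(np.radians(t),np.radians(-33.9));z=T.apply([0,0,1])
    P=[("pre",g-99*z,T),("mid",g-40*z,T),("grasp",g+21*z,T),("lift80",g+21*z+[8,-5,80],T),("lift180",g+21*z+[20,-12,190],T)]
    for name,c in [("hov",[800,-110,520]),("above",[857,-102,500]),("in",[857,-102,460]),("half",[780,-72,460]),("shut",[670,-71,460]),("out",[670,-71,510])]:
        P.append((name,)+crookpose(np.array(c),np.pi/4,np.radians(10),np.radians(t-20)))
    print("t",t)
    for n,p,r in P:
        x,e,a=ik(p,r,sd,n=4,m=.01); print(n,p.round(0),x.round(2).tolist(),round(e,1),round(a,2)); sd=x
E
python3 seq.py
```

```text
t 25
pre [ 421. -339.  334.] [0.95, 0.18, -0.36, 2.06, 0.13, 0.48, -1.66] 0.0 0.0
mid [ 442. -353.  281.] [0.85, 0.29, -0.28, 2.09, 0.22, 0.34, -1.74] 0.0 0.0
grasp [ 463. -367.  226.] [0.88, 0.42, -0.34, 2.1, 0.57, 0.24, -2.09] 0.0 0.0
lift80 [ 471. -372.  306.] [1.0, 0.32, -0.48, 1.97, 0.36, 0.46, -1.88] 0.0 0.0
lift180 [ 483. -379.  416.] [1.06, 0.24, -0.55, 1.76, 0.21, 0.75, -1.73] 0.0 0.0
hov [ 614. -143.  308.] [0.61, 0.56, -0.67, 1.54, 0.36, 1.08, -1.53] 0.0 0.0
above [ 671. -135.  288.] [0.53, 0.65, -0.64, 1.42, 0.4, 1.12, -1.55] 0.0 0.0
in [ 671. -135.  248.] [0.52, 0.69, -0.62, 1.47, 0.42, 1.04, -1.58] 0.0 0.0
half [ 594. -105.  248.] [0.55, 0.57, -0.65, 1.7, 0.4, 0.92, -1.63] 0.0 0.0
shut [ 484. -104.  248.] [0.68, 0.41, -0.69, 1.98, 0.34, 0.78, -1.59] 0.0 0.0
out [ 484. -104.  298.] [0.72, 0.35, -0.73, 1.9, 0.27, 0.9, -1.53] 0.0 0.0
t 28
pre [ 417. -337.  332.] [0.95, 0.16, -0.36, 2.13, 0.12, 0.38, -1.65] 0.0 0.0
mid [ 440. -352.  280.] [0.82, 0.27, -0.23, 2.15, 0.22, 0.24, -1.74] 0.0 0.0
grasp [ 464. -368.  226.] [1.02, 0.43, -0.52, 2.15, 1.08, 0.24, -2.59] 0.0 0.0
lift8
[... 772 characters left out ...]
0
grasp [ 465. -368.  226.] [1.06, 0.44, -0.58, 2.18, 1.36, 0.24, -2.86] 0.0 0.0
lift80 [ 473. -373.  306.] [1.3, 0.38, -0.89, 2.05, 0.85, 0.44, -2.34] 0.0 0.0
lift180 [ 485. -380.  416.] [1.45, 0.3, -1.06, 1.83, 0.51, 0.68, -2.01] 0.0 0.0
hov [ 616. -143.  308.] [0.84, 0.63, -1.05, 1.62, 0.6, 1.06, -1.73] 0.0 0.0
above [ 673. -135.  288.] [0.73, 0.72, -0.99, 1.49, 0.65, 1.09, -1.75] 0.0 0.0
in [ 673. -135.  248.] [0.72, 0.75, -0.97, 1.55, 0.69, 1.02, -1.79] 0.0 0.0
half [ 596. -105.  248.] [0.78, 0.64, -1.0, 1.77, 0.67, 0.9, -1.87] 0.0 0.0
shut [ 486. -104.  248.] [0.96, 0.5, -1.08, 2.04, 0.61, 0.76, -1.86] 0.0 0.0
out [ 486. -104.  298.] [1.03, 0.44, -1.17, 1.96, 0.51, 0.87, -1.77] 0.0 0.0
```

```bash
rm cmd.json
python3 - <<'E'
from h import *
from fk import ik
for r in ([-0.235,-0.2635,-0.1045,0.7293,0.357,0.862],[-0.027,-0.059,-0.022,-0.37,0.072,0.137],[0.01,-0.02,0.03,0.1,0.1,0.1]): applyrow(r)
print(cmd()[0],np.degrees(np.arccos(-cmd()[1].apply([0,0,1])[2])))
g=np.array([456,-362.5,244.6]);T=toolR(np.radians(27),np.radians(-33.9));z=T.apply([0,0,1])
rows(g-105*z,T,6)
E
```

```text
t 4.17 meas [ 428.3 -340.6  383.8] d(meas-cmd) [ 48.  -29.2  48. ] ang [-6.4 -0.7  4.1] F [ 17.5 -17.2  11.9] w 85.2 q [ 1.08  0.07 -0.45  2.18 -0.08  0.23 -1.52]
t 4.17 meas [ 428.3 -340.6  383.8] d(meas-cmd) [ 11.3 -37.   -9.3] ang [14.6 -5.1 -4.1] F [ 17.5 -17.2  11.9] w 85.2 q [ 1.08  0.07 -0.45  2.18 -0.08  0.23 -1.52]
t 4.17 meas [ 428.3 -340.6  383.8] d(meas-cmd) [-4.5 -9.3 10.4] ang [  8.8 -11.7  -8.8] F [ 17.5 -17.2  11.9] w 85.2 q [ 1.08  0.07 -0.45  2.18 -0.08  0.23 -1.52]
[ 432.85696525 -331.34776714  373.47355777] 29.491235718256007
[[0.0024, 0.0039, 0.0046, -0.0064, -0.0266, -0.04], [0.0049, 0.0079, 0.0092, -0.0129, -0.0531, -0.0801], [0.0073, 0.0118, 0.0138, -0.0194, -0.0796, -0.1201], [0.0097, 0.0157, 0.0185, -0.0258, -0.1062, -0.1601], [0.0122, 0.0197, 0.0231, -0.0322, -0.1328, -0.2002], [0.0146, 0.0236, 0.0277, -0.0387, -0.1593, -0.2402]]
```

Call:
{"name": "move_arm", "arguments": {
  "moves": [
    [[0.005,0.008,0.009,-0.013,-0.053,-0.08],[0.01,0.016,0.018,-0.026,-0.106,-0.16],[0.015,0.024,0.028,-0.039,-0.159,-0.24],[0.015,0.024,0.028,-0.039,-0.159,-0.24],[0.015,0.024,0.028,-0.039,-0.159,-0.24]]
  ]
}}

```text
clock: 4.8
eef_pos: [419.9, -349.1, 346.7]
tool_rot: [-2.496, 0.036, -1.92]
force: [0.5, -0.0, -0.5]
width: 85.3
```

Run:
```python
from h import *
applyrow([0.015, 0.024, 0.028, -0.039, -0.159, -0.24])
s=ctrl.read_state();z=R.from_euler("xyz",s["tool_rot"]).apply([0,0,1]);print(np.degrees(np.arccos(-z[2])),s["qd"].round(2))
```

```text
t 4.8 meas [ 419.9 -349.1  346.7] d(meas-cmd) [  3.9 -13.1   9. ] ang [  9.7  -9.1 -10.7] F [ 0.5 -0.  -0.5] w 85.3 q [ 1.48  0.2  -0.75  2.17 -0.55  0.28 -0.67]
37.05402546645606 [-0.02 -0.02 -0.02 -0.   -0.    0.    0.01]
```

```bash
cat >> h.py <<'E'
def sync():
    s=ctrl.read_state(); json.dump(dict(p=s["eef_pos"].tolist(),r=R.from_euler("xyz",s["tool_rot"]).as_rotvec().tolist()),open("cmd.json","w"))
E
python3 - <<'E'
from h import *
sync()
g=np.array([456,-362.5,244.6]);T=toolR(np.radians(27),np.radians(-33.9));z=T.apply([0,0,1])
rows(g-105*z,T,4)
E
```

```text
[[-0.0027, 0.0029, 0.0006, -0.0424, 0.0397, 0.0467], [-0.0054, 0.0058, 0.0012, -0.0847, 0.0795, 0.0934], [-0.0082, 0.0087, 0.0018, -0.127, 0.1192, 0.14], [-0.0109, 0.0116, 0.0024, -0.1694, 0.1589, 0.1867]]
```

Call:
{"name": "move_arm", "arguments": {
  "moves": [
    [[-0.005,0.006,0.001,-0.085,0.08,0.093],[-0.011,0.0116,0.0024,-0.169,0.159,0.187],[-0.011,0.0116,0.0024,-0.169,0.159,0.187],[-0.011,0.0116,0.0024,-0.169,0.159,0.187]]
  ]
}}

```text
clock: 5.3
eef_pos: [418.9, -333.5, 340.3]
tool_rot: [-2.666, -0.002, -2.158]
force: [0.8, -0.1, -0.1]
width: 84.7
```

Run:
```python
from h import *
applyrow([-0.011, 0.0116, 0.0024, -0.169, 0.159, 0.187])
s=ctrl.read_state();print(s["qd"].round(2))
s=get_image("scene")["color"];t=get_image("top")["color"]
a=cv2.resize(s[40:240,260:460],(400,400));b=cv2.resize(t[160:360,320:520],(400,400))
cv2.imwrite("pics/p2.png",np.hstack([a,b]))
g=np.array([456,-362.5,244.6]);T=toolR(np.radians(27),np.radians(-33.9));z=T.apply([0,0,1])
print(rel(g+18*z,T))
```

```text
t 5.3 meas [ 418.9 -333.5  340.3] d(meas-cmd) [2.5 2.3 2.1] ang [ 0.2 -0.  -0.3] F [ 0.8 -0.1 -0.1] w 84.7 q [ 0.83  0.14 -0.22  2.1   0.05  0.42 -1.58]
[-0.36 -0.02  0.26 -0.05  0.5   0.13 -0.74]
[0.0001, 0.0, 0.123, -0.0004, 0.0, -0.0003]
```

View pics/p2.png

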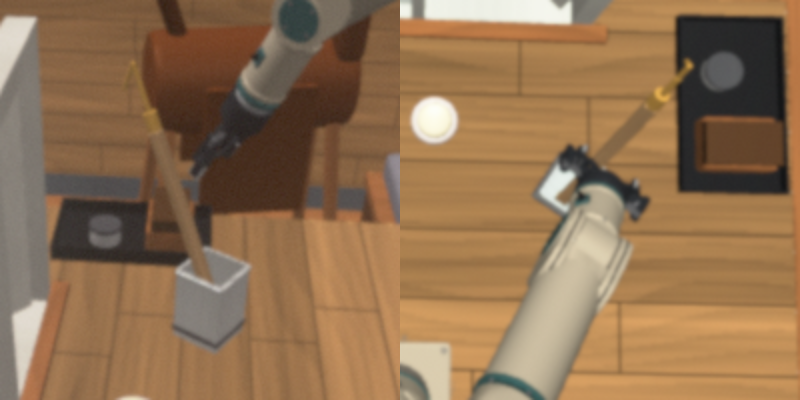

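Hand sits behind the pole with the jaws straddling its line. Going in.

Call:
{"name": "move_arm", "arguments": {
  "moves": [
    [[0,0,0.015,0,0,0],[0,0,0.033,0,0,0],[0,0,0.051,0,0,0],[0,0,0.069,0,0,0],[0,0,0.087,0,0,0],[0,0,0.105,0,0,0],[0,0,0.117,0,0,0],[0,0,0.123,0,0,0],[0,0,0.123,0,0,0]]
  ]
}}

```text
clock: 6.52
eef_pos: [462.5, -366.6, 227.5]
tool_rot: [-2.671, 0.001, -2.161]
force: [0.5, -0.4, 0.3]
width: 85.3
```

Run:
```python
from h import *
applyrow([0,0,.123,0,0,0])
s=get_image("scene")["color"];t=get_image("top")["color"]
a=cv2.resize(s[40:240,260:460],(400,400));b=cv2.resize(t[180:280,380:480],(400,400))
cv2.imwrite("pics/p3.png",np.hstack([a,b]))
```

```text
t 6.53 meas [ 462.5 -366.6  227.5] d(meas-cmd) [-0.3  0.4 -1.2] ang [-0.1 -0.1 -0.1] F [ 0.5 -0.4  0.3] w 85.3 q [ 0.98  0.42 -0.47  2.13  0.9   0.24 -2.41]
```

View pics/p3.png

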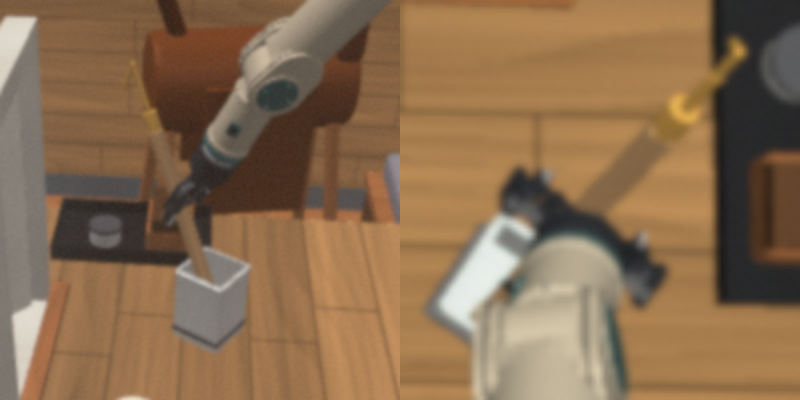

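Fingers straddle the pole and the force is near zero. Closing.

Call:
{"name": "move_arm", "arguments": {
  "moves": [
    [[0,0,0,0,0,0],[0,0,0,0,0,0],[0,0,0,0,0,0],[0,0,0,0,0,0],[0,0,0,0,0,0],[0,0,0,0,0,0]]
  ],
  "jaw": 0
}}

```text
clock: 7.38
eef_pos: [463.6, -366.4, 229.3]
tool_rot: [-2.668, -0.0, -2.159]
force: [0.1, 0.9, 2.5]
width: 21.2
```

Run:
```python
from h import *
check()
g=np.array([456,-362.5,244.6]);T=toolR(np.radians(27),np.radians(-33.9));z=T.apply([0,0,1])
print(rel(g+18*z+[0,0,50],T));print(rel(g+18*z+[15,-10,190],T))
s=get_image("top")
cv2.imwrite("pics/p4.png",cv2.resize(s["color"][180:280,380:480],(400,400)))
```

```text
t 7.38 meas [ 463.6 -366.4  229.3] d(meas-cmd) [0.8 0.6 0.7] ang [ 0.1 -0.1 -0.2] F [0.1 0.9 2.5] w 21.2 q [ 0.98  0.42 -0.47  2.13  0.9   0.24 -2.41]
[0.0001, -0.0227, -0.0445, -0.0004, 0.0, -0.0003]
[-0.0, -0.1024, -0.161, -0.0004, 0.0, -0.0003]
```

View pics/p4.png

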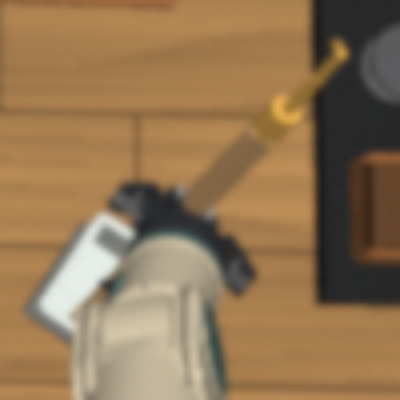

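```bash
cp cmd.json grasp.json; cat grasp.json
```

```text
{"p": [462.8098056169333, -367.0045709326563, 228.61410459283073], "r": [-1.343457687040756, 2.5223615448416568, -0.6059395235828966]}
```

Call:
{"name": "move_arm", "arguments": {
  "moves": [
    [[0,-0.005,-0.008,0,0,0],[0,-0.015,-0.024,0,0,0],[0,-0.03,-0.047,0,0,0],[0,-0.045,-0.071,0,0,0],[0,-0.06,-0.094,0,0,0],[0,-0.075,-0.118,0,0,0],[0,-0.09,-0.142,0,0,0],[0,-0.102,-0.161,0,0,0],[0,-0.102,-0.161,0,0,0]]
  ]
}}

```text
clock: 8.55
eef_pos: [478.1, -376.4, 419.5]
tool_rot: [-2.668, -0.001, -2.16]
force: [0.0, 0.1, -2.8]
width: 21.3
```

Run:
```python
from h import *
applyrow([0,-.102,-.161,0,0,0])
print(ctrl.read_state()["qd"].round(2))
s=get_image("scene");t=get_image("top")
a=cv2.resize(s["color"][20:220,260:460],(400,400));b=cv2.resize(t["color"][160:290,380:510],(400,400))
cv2.imwrite("pics/p5.png",np.hstack([a,b]))
for k in ("pole_hook","pole_tip","pole_foot"):
    a=models.place_of("scene",k);b=models.place_of("top",k); print(k,[x[0] if x else None for x in(a,b)])
    if a and b: print(tri([s,t],[a[0]["uv"],b[0]["uv"]]))
```

```text
t 8.55 meas [ 478.1 -376.4  419.5] d(meas-cmd) [0.6 0.5 1.1] ang [ 0.1 -0.  -0.1] F [ 0.   0.1 -2.8] w 21.3 q [ 1.38  0.28 -0.96  1.79  0.41  0.74 -1.91]
[-0.01  0.02  0.02  0.06  0.01 -0.   -0.01]
pole_hook [{'uv': [320.9, 22.3], 'score': 0.74}, {'uv': [487.2, 175.9], 'score': 0.88}]
(array([ 571.85146084, -438.54064916,  643.88585253]), [0.9, 0.9])
pole_tip [{'uv': [316.3, 24.9], 'score': 0.72}, {'uv': [489.6, 171.0], 'score': 0.87}]
(array([ 587.52082738, -448.92389898,  631.97337426]), [1.1, 1.1])
pole_foot [{'uv': [371.3, 162.1], 'score': 0.83}, {'uv': [408.9, 259.2], 'score': 0.57}]
(array([ 372.29201544, -307.24855459,  205.75628012]), [6.2, 6.2])
```

View pics/p5.png

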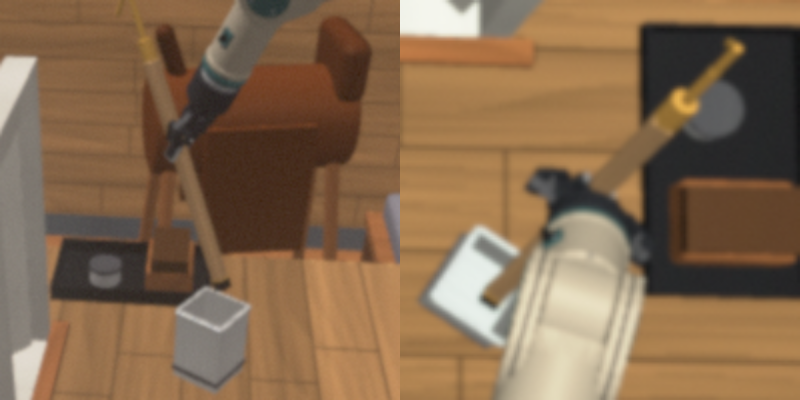

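```bash
cat >> fk.py <<'E'
def cp(crook,psi,lean,slip=0,d=270,k=18):
    """tool pose for crook at point; lean,psi deg; t=52-lean(+slip)"""
    from h import toolR
    psi=np.radians(psi);t=np.radians(52-lean+slip);lean=np.radians(lean)
    h=np.array([np.cos(psi),np.sin(psi),0]);ax=np.sin(lean)*h+np.array([0,0,np.cos(lean)])
    T=toolR(t,psi); return np.array(crook)-d*ax+k*T.apply([0,0,1]),T
def crook(p,r,slip=0,d=270,k=18):
    z=r.apply([0,0,1]);t=np.arccos(-z[2]);h=np.array([z[0],z[1],0]);
    y=r.apply([1,0,0]);psi=np.arctan2(y[0],-y[1]);h=np.array([np.cos(psi),np.sin(psi),0])
    t=np.arctan2(z@h,-z[2]);lean=np.radians(52+slip)-t
    return p-k*z+d*(np.sin(lean)*h+np.array([0,0,np.cos(lean)])),np.degrees(psi),np.degrees(lean)
E
python3 - <<'E'
from fk import *;from h import *
s=ctrl.read_state();print(crook(s["eef_pos"],R.from_euler("xyz",s["tool_rot"])))
sd=s["qpos"]
for c in ([650,-140,505],[760,-120,505],[857,-102,505],[857,-102,460],[770,-68,460],[671,-70,460],[671,-70,510]):
    p,T=cp(c,10,45);x,e,a=ik(p,T,sd,n=3,m=0.01);print(c,p.round(0),x.round(2),e.round(1),round(a,2));sd=x
p,T=cp([650,-140,505],10,45);rows(p,T,12)
E
```

```text
(array([ 565.78300214, -434.58833744,  678.78072205]), np.float64(-33.7181262618514), np.float64(24.988533433747225))
[650, -140, 505] [ 464. -173.  296.] [ 1.13  0.46 -1.12  1.92  0.48  0.94 -1.59] 0.0 0.0
[760, -120, 505] [ 574. -153.  296.] [ 0.87  0.6  -1.02  1.69  0.56  1.05 -1.7 ] 0.0 0.0
[857, -102, 505] [ 671. -135.  296.] [ 0.69  0.72 -0.95  1.43  0.61  1.17 -1.72] 0.0 0.0
[857, -102, 460] [ 671. -135.  251.] [ 0.68  0.76 -0.93  1.49  0.65  1.09 -1.75] 0.0 0.0
[770, -68, 460] [ 584. -101.  251.] [ 0.75  0.63 -0.97  1.75  0.62  0.96 -1.84] 0.0 0.0
[671, -70, 460] [ 485. -103.  251.] [ 0.9   0.5  -1.04  1.99  0.57  0.83 -1.82] 0.0 0.0
[671, -70, 510] [ 485. -103.  301.] [ 0.97  0.44 -1.11  1.92  0.48  0.94 -1.74] 0.0 0.0
[[-0.0135, 0.0139, 0.0043, -0.0277, -0.0188, -0.0614], [-0.027, 0.0278, 0.0087, -0.0554, -0.0375, -0.1228], [-0.0405, 0.0417, 0.013, -0.083, -0.0563, -0.1842], [-0.054, 0.0556, 0.0174, -0.1107, -0.0751, -0.2455], [-0.0675, 0.0695, 0.0217, -0.1384, -0.0938, -0.3069], [-0.0809, 0.0834, 0.026, -0.166, -0.1126, -0.3683], [-0.0944, 0.0974, 0.0304, -0.1937, -0.1314, -0.4297], [-0.1079, 0.1113, 0.0347, -0.2214, -0.1501, -0.4911], [-0.1214, 0.1252, 0.0391, -0.2491, -0.1689, -0.5524], [-0.1349, 0.1391, 0.0434, -0.2768, -0.1877, -0.6138], [-0.1484, 0.153, 0.0478, -0.3044, -0.2064, -0.6752], [-0.1619, 0.1669, 0.0521, -0.3321, -0.2252, -0.7366]]
```

Call:
{"name": "move_arm", "arguments": {
  "moves": [
    [[-0.007,0.007,0.002,-0.014,-0.009,-0.031],[-0.02,0.021,0.007,-0.042,-0.028,-0.092],[-0.034,0.035,0.011,-0.069,-0.047,-0.153],[-0.047,0.049,0.015,-0.097,-0.066,-0.215],[-0.061,0.063,0.02,-0.125,-0.084,-0.276],[-0.074,0.076,0.024,-0.152,-0.103,-0.338],[-0.088,0.09,0.028,-0.18,-0.122,-0.399],[-0.101,0.104,0.033,-0.208,-0.141,-0.46],[-0.115,0.118,0.037,-0.235,-0.16,-0.522],[-0.128,0.132,0.041,-0.263,-0.178,-0.583],[-0.142,0.146,0.046,-0.291,-0.197,-0.645],[-0.155,0.16,0.05,-0.318,-0.216,-0.706],[-0.162,0.167,0.052,-0.332,-0.225,-0.737],[-0.162,0.167,0.052,-0.332,-0.225,-0.737],[-0.162,0.167,0.052,-0.332,-0.225,-0.737]]
  ]
}}

```text
clock: 10.82
eef_pos: [464.1, -172.5, 296.6]
tool_rot: [-3.019, -0.002, -1.394]
force: [-0.2, 0.5, -2.4]
width: 21.1
```

```bash
cat >> h.py <<'E'
def look(name,cs,ct):
    s=get_image("scene");t=get_image("top")
    f=lambda im,c:cv2.resize(im["color"][c[1]:c[1]+c[2],c[0]:c[0]+c[2]],(400,400),interpolation=cv2.INTER_CUBIC)
    cv2.imwrite("pics/%s.png"%name,np.hstack([f(s,cs),f(t,ct)])); return s,t
E
python3 - <<'E'
from h import *;from fk import *
applyrow([-0.162, 0.167, 0.052, -0.332, -0.225, -0.737])
s=ctrl.read_state();print(crook(s["eef_pos"],R.from_euler("xyz",s["tool_rot"])),s["qd"].round(2))
sc,t=look("p6",(180,60,200),(300,60,200))
c=crook(s["eef_pos"],R.from_euler("xyz",s["tool_rot"]))[0]
print(proj(sc,c),proj(t,c))
for k in ("pole_hook","pole_tip","pole_foot","eye"):
    a=models.place_of("scene",k);b=models.place_of("top",k); print(k,[x[0] if x else None for x in(a,b)])
    if a and b: print(tri([sc,t],[a[0]["uv"],b[0]["uv"]]))
E
```

```text
t 10.82 meas [ 464.1 -172.5  296.6] d(meas-cmd) [0.1 0.1 0.4] ang [ 0.   0.1 -0.1] F [-0.2  0.5 -2.4] w 21.1 q [ 1.13  0.46 -1.13  1.92  0.48  0.94 -1.6 ]
(array([ 649.71724894, -139.2852501 ,  505.5465431 ]), np.float64(10.148706927657294), np.float64(44.95454565911414)) [ 0.01 -0.01 -0.    0.   -0.    0.   -0.  ]
[[285.15669326 102.88659265]] [[367.25123728 156.03975914]]
pole_hook [{'uv': [285.7, 113.5], 'score': 0.72}, {'uv': [367.5, 161.4], 'score': 0.79}]
(array([ 646.28086989, -142.81386577,  468.83761479]), [3.9, 3.9])
pole_tip [{'uv': [285.7, 120.3], 'score': 0.75}, {'uv': [367.0, 160.7], 'score': 0.72}]
(array([ 650.25958525, -143.06578461,  446.7475638 ]), [0.8, 0.8])
pole_foot [{'uv': [395.9, 198.3], 'score': 0.7}, {'uv': [375.9, 285.2], 'score': 0.98}]
(array([ 281.52710004, -203.41795374,  130.64110181]), [6.6, 6.6])
eye [{'uv': [215.3, 131.6], 'score': 0.83}, {'uv': [351.7, 98.6], 'score': 0.91}]
(array([853.0039104 , -95.0001333 , 423.97581043]), [2.4, 2.4])
```

View pics/p6.png

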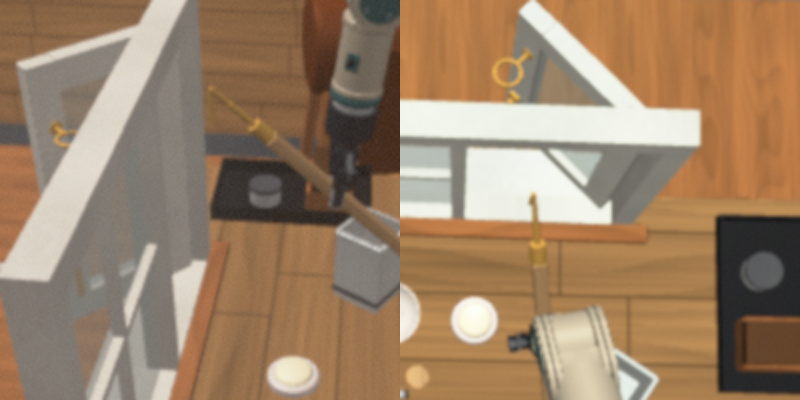

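Run:
```python
from h import *;from fk import *
p,T=cp([857,-102,507],10,45);print(rel(p,T));rows(p,T,10)
```

```text
[-0.0013, -0.2092, 0.0237, -0.0, -0.0003, 0.0004]
[[-0.0001, -0.0209, 0.0024, -0.0, -0.0, 0.0], [-0.0003, -0.0418, 0.0047, -0.0, -0.0001, 0.0001], [-0.0004, -0.0628, 0.0071, -0.0, -0.0001, 0.0001], [-0.0005, -0.0837, 0.0095, -0.0, -0.0001, 0.0002], [-0.0006, -0.1046, 0.0118, -0.0, -0.0001, 0.0002], [-0.0008, -0.1255, 0.0142, -0.0, -0.0002, 0.0002], [-0.0009, -0.1464, 0.0166, -0.0, -0.0002, 0.0003], [-0.001, -0.1674, 0.019, -0.0, -0.0002, 0.0003], [-0.0012, -0.1883, 0.0213, -0.0, -0.0003, 0.0004], [-0.0013, -0.2092, 0.0237, -0.0, -0.0003, 0.0004]]
```

Call:
{"name": "move_arm", "arguments": {
  "moves": [
    [[0,-0.01,0.001,0,0,0],[0,-0.03,0.003,0,0,0],[0,-0.052,0.006,0,0,0],[0,-0.074,0.008,0,0,0],[-0.001,-0.096,0.011,0,0,0],[-0.001,-0.118,0.013,0,0,0],[-0.001,-0.14,0.016,0,0,0],[-0.001,-0.162,0.018,0,0,0],[-0.001,-0.184,0.021,0,0,0],[-0.001,-0.2,0.023,0,0,0],[-0.001,-0.209,0.024,0,0,0],[-0.001,-0.209,0.024,0,0,0],[-0.001,-0.209,0.024,0,0,0]]
  ]
}}

```text
clock: 12.95
eef_pos: [670.3, -133.9, 298.0]
tool_rot: [-3.02, -0.002, -1.393]
force: [0.7, -0.4, -2.1]
width: 21.4
```

Run:
```python
from h import *;from fk import *
applyrow([-0.001, -0.209, 0.024, 0, 0, 0])
s=ctrl.read_state();c=crook(s["eef_pos"],R.from_euler("xyz",s["tool_rot"]));print(c)
sc,t=look("p7",(180,60,100),(310,60,80))
print(proj(sc,c[0]),proj(t,c[0]))
for k in ("pole_hook","pole_tip","eye"):
    a=models.place_of("scene",k);b=models.place_of("top",k); print(k,[x[0] if x else None for x in(a,b)])
    if a and b: print(tri([sc,t],[a[0]["uv"],b[0]["uv"]]))
```

```text
t 12.95 meas [ 670.3 -133.9  298. ] d(meas-cmd) [-0.7  1.1  0.1] ang [-0.   0.1 -0.2] F [ 0.7 -0.4 -2.1] w 21.4 q [ 0.69  0.72 -0.96  1.43  0.61  1.18 -1.72]
(array([ 856.15687049, -100.49165537,  506.71365912]), np.float64(10.193982404187688), np.float64(45.019641086872696))
[[211.64754472 105.45590335]] [[354.8100337  87.0399056]]
pole_hook [{'uv': [216.6, 117.0], 'score': 0.55}, {'uv': [350.5, 90.9], 'score': 0.82}]
(array([848.71207196, -89.81481308, 477.84779416]), [5.9, 5.9])
pole_tip [{'uv': [213.6, 122.3], 'score': 0.69}, {'uv': [353.6, 91.7], 'score': 0.89}]
(array([859.77701899, -99.77691924, 453.35683701]), [2.0, 2.0])
eye [{'uv': [214.6, 131.9], 'score': 0.57}, {'uv': [351.3, 93.8], 'score': 0.57}]
(array([861.32285915, -94.24623902, 424.95750208]), [4.1, 4.1])
```

View pics/p7.png

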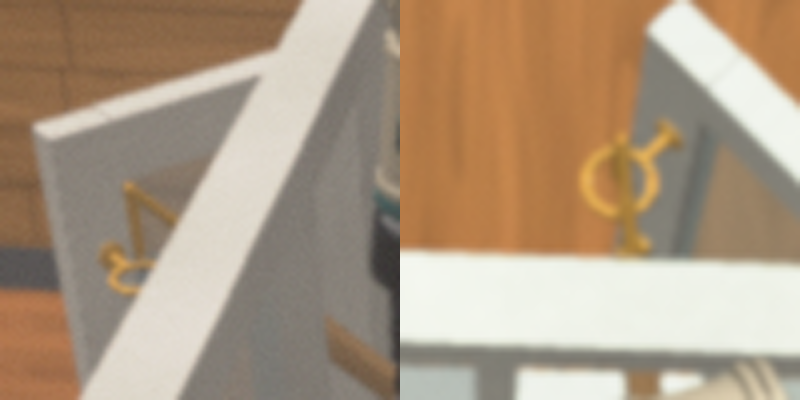

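Run:
```python
from h import *;from fk import *
p,T=cp([857,-102,459],10,45);print(rel(p,T))
```

```text
[-0.0003, 0.0057, 0.0473, -0.0, -0.0003, 0.0004]
```

Call:
{"name": "move_arm", "arguments": {
  "moves": [
    [[0,0.001,0.006,0,0,0],[0,0.0015,0.013,0,0,0],[0,0.0025,0.02,0,0,0],[0,0.003,0.027,0,0,0],[0,0.004,0.034,0,0,0],[0,0.005,0.041,0,0,0],[0,0.0055,0.047,0,0,0],[0,0.0055,0.047,0,0,0],[0,0.0055,0.047,0,0,0]]
  ]
}}

```text
clock: 14.48
eef_pos: [671.1, -133.7, 251.0]
tool_rot: [-3.019, -0.002, -1.393]
force: [-1.8, -0.4, -2.3]
width: 21.0
```

Run:
```python
from h import *;from fk import *
applyrow([0, 0.0055, 0.047, 0, 0, 0])
s=ctrl.read_state();c=crook(s["eef_pos"],R.from_euler("xyz",s["tool_rot"]));print(c)
sc,t=look("p8",(180,60,100),(310,60,80))
print(proj(sc,c[0]),proj(t,c[0]))
```

```text
t 14.47 meas [ 671.1 -133.7  251. ] d(meas-cmd) [-0.2  1.3  0.5] ang [ 0.   0.1 -0.2] F [-1.8 -0.4 -2.3] w 21.0 q [ 0.68  0.76 -0.93  1.5   0.66  1.09 -1.75]
(array([ 856.73901675, -100.30447922,  459.9305681 ]), np.float64(10.204389693877845), np.float64(44.96974703726811))
[[213.67666716 120.06826371]] [[353.93803451  92.55447606]]
```

View pics/p8.png

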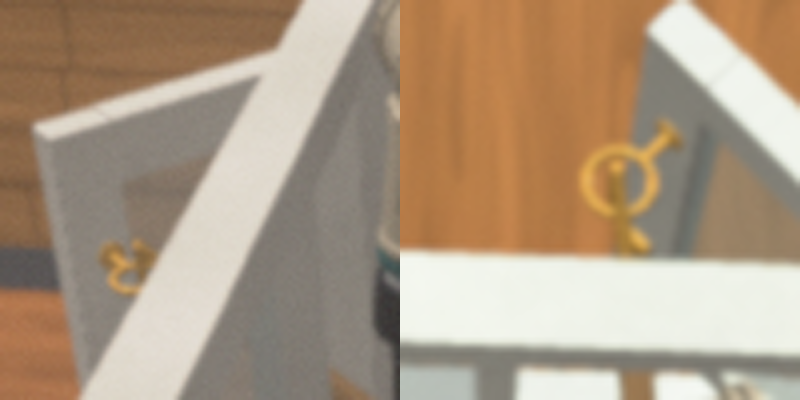

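```bash
cat > arc.py <<'E'
from h import *;from fk import *
H=np.array([727,-311.]);Z=459.5
def arc(phis,lead=14,rad=244,psi=10):
    out=[]
    for f in phis:
        f=np.radians(f);c=H+rad*np.array([np.sin(f),np.cos(f)])+lead*np.array([-np.cos(f),np.sin(f)])
        p,T=cp([c[0],c[1],Z],psi,45);out.append((np.array(rel(p,T))*1000).round(1)[:3].tolist());
    print(out)
E
python3 - <<'E'
from arc import *
check()
arc(np.arange(32,7.9,-2))
E
```

```text
t 14.57 meas [ 671.2 -133.7  251.2] d(meas-cmd) [-0.1  1.3  0.6] ang [ 0.1  0.1 -0.2] F [-1.6  0.5 -1.8] w 20.8 q [ 0.68  0.76 -0.93  1.5   0.66  1.09 -1.75]
[[-7.7, 11.5, -1.6], [-12.9, 18.2, -2.4], [-17.9, 25.0, -3.3], [-22.7, 32.1, -4.1], [-27.1, 39.3, -5.0], [-31.4, 46.6, -5.9], [-35.3, 54.1, -6.8], [-39.1, 61.7, -7.8], [-42.5, 69.5, -8.7], [-45.6, 77.4, -9.7], [-48.5, 85.3, -10.7], [-51.1, 93.4, -11.7], [-53.4, 101.5, -12.7]]
```

Call:
{"name": "move_arm", "arguments": {
  "moves": [
    [[-0.004,0.006,-0.001,0,0,0],[-0.008,0.0115,-0.0016,0,0,0],[-0.013,0.018,-0.0024,0,0,0],[-0.018,0.025,-0.0033,0,0,0],[-0.0225,0.032,-0.004,0,0,0],[-0.027,0.039,-0.005,0,0,0],[-0.031,0.0465,-0.006,0,0,0],[-0.035,0.054,-0.007,0,0,0],[-0.039,0.0615,-0.008,0,0,0],[-0.0425,0.0695,-0.0087,0,0,0],[-0.0455,0.0775,-0.0097,0,0,0],[-0.0485,0.0855,-0.0107,0,0,0],[-0.0485,0.0855,-0.0107,0,0,0]]
  ]
}}

```text
clock: 16.2
eef_pos: [576.7, -100.9, 250.9]
tool_rot: [-3.02, -0.002, -1.391]
force: [0.5, 0.0, -2.5]
width: 21.0
```

Run:
```python
from arc import *
applyrow([-0.0485, 0.0855, -0.0107, 0, 0, 0])
s=ctrl.read_state();c=crook(s["eef_pos"],R.from_euler("xyz",s["tool_rot"]));print(c,s["torque"].round(2))
sc,t=look("p9",(180,60,100),(310,60,100))
print(proj(sc,c[0]),proj(t,c[0]))
```

```text
t 16.2 meas [ 576.7 -100.9  250.9] d(meas-cmd) [-1.3  1.4  0.2] ang [-0.   0.  -0.3] F [ 0.5  0.  -2.5] w 21.0 q [ 0.76  0.62 -0.98  1.77  0.63  0.95 -1.84]
(array([762.50443959, -67.08069639, 459.57240852]), np.float64(10.299188672878016), np.float64(45.030908076312144)) [-0.05  0.29 -0.03]
[[242.90038507 127.33658991]] [[342.42329576 122.42417948]]
```

View pics/p9.png

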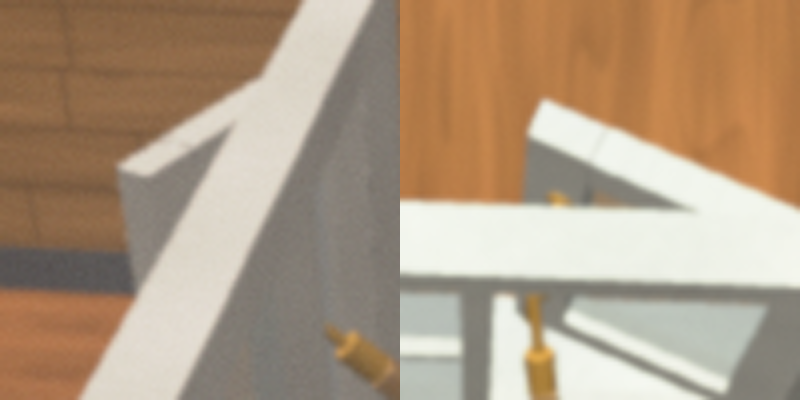

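Run:
```python
from arc import *
arc([8,6,4,2,0,-2,-4,-6,-8,-9,-10,-11,-12])
```

```text
[[-4.9, 16.0, -2.0], [-7.0, 24.3, -3.0], [-8.7, 32.6, -4.0], [-10.1, 40.9, -5.0], [-11.3, 49.3, -6.0], [-12.1, 57.7, -7.1], [-12.7, 66.2, -8.1], [-13.0, 74.6, -9.2], [-12.9, 83.1, -10.2], [-12.8, 87.3, -10.7], [-12.6, 91.6, -11.2], [-12.3, 95.8, -11.8], [-11.9, 100.0, -12.3]]
```

Call:
{"name": "move_arm", "arguments": {
  "moves": [
    [[-0.003,0.007,-0.001,0,0,0],[-0.005,0.015,-0.002,0,0,0],[-0.007,0.023,-0.003,0,0,0],[-0.0085,0.031,-0.004,0,0,0],[-0.01,0.039,-0.005,0,0,0],[-0.011,0.047,-0.006,0,0,0],[-0.012,0.054,-0.0067,0,0,0],[-0.0125,0.06,-0.0074,0,0,0],[-0.0127,0.066,-0.008,0,0,0],[-0.0127,0.066,-0.008,0,0,0]]
  ]
}}

```text
clock: 17.55
eef_pos: [509.3, -100.2, 250.7]
tool_rot: [-3.02, -0.002, -1.391]
force: [1.1, -1.5, -3.9]
width: 21.5
```

Run:
```python
from arc import *
applyrow([-0.0127, 0.066, -0.008, 0, 0, 0])
s=ctrl.read_state();c=crook(s["eef_pos"],R.from_euler("xyz",s["tool_rot"]));print(c,s["torque"].round(2))
sc,t=look("p10",(200,60,100),(310,80,100))
arc([-4,-6,-8,-9,-10,-11,-12,-13,-14])
```

```text
t 17.55 meas [ 509.3 -100.2  250.7] d(meas-cmd) [-1.1  1.1  0. ] ang [-0.   0.  -0.3] F [ 1.1 -1.5 -3.9] w 21.5 q [ 0.86  0.53 -1.03  1.94  0.59  0.86 -1.84]
(array([695.02755984, -66.3661931 , 459.38541908]), np.float64(10.308430126111617), np.float64(45.019456218261354)) [-0.13  0.33 -0.33]
[[0.0, 0.2, -0.1], [-0.3, 8.6, -1.2], [-0.2, 17.1, -2.2], [-0.1, 21.3, -2.7], [0.1, 25.6, -3.2], [0.4, 29.8, -3.8], [0.8, 34.0, -4.3], [1.2, 38.2, -4.8], [1.7, 42.4, -5.3]]
```

View pics/p10.png

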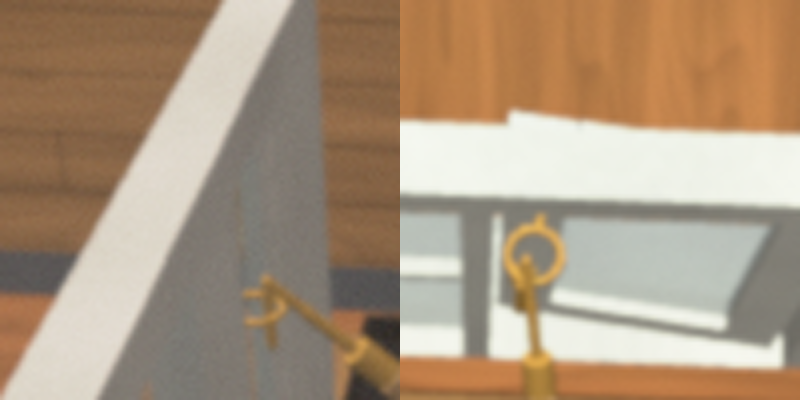

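Call:
{"name": "move_arm", "arguments": {
  "moves": [
    [[0,0.004,-0.0005,0,0,0],[0,0.008,-0.001,0,0,0],[0,0.012,-0.0015,0,0,0],[0,0.0155,-0.002,0,0,0],[0,0.019,-0.0025,0,0,0],[0,0.022,-0.0028,0,0,0],[0,0.025,-0.0032,0,0,0],[0,0.025,-0.0032,0,0,0]]
  ]
}}

```text
clock: 18.65
eef_pos: [484.7, -105.4, 250.7]
tool_rot: [-3.02, -0.002, -1.393]
force: [1.3, -0.5, -1.8]
width: 21.5
```

Run:
```python
from arc import *
applyrow([0, 0.025, -0.0032, 0, 0, 0])
s=ctrl.read_state();c=crook(s["eef_pos"],R.from_euler("xyz",s["tool_rot"]));print(c,s["torque"].round(2))
sc,t=look("p11",(200,60,100),(310,80,100))
print(atz(t,(343.7,143.7),430))
```

```text
t 18.65 meas [ 484.7 -105.4  250.7] d(meas-cmd) [-0.8  0.3 -0. ] ang [-0.   0.1 -0.2] F [ 1.3 -0.5 -1.8] w 21.5 q [ 0.91  0.5  -1.05  1.99  0.58  0.84 -1.83]
(array([670.56397791, -71.99791211, 459.43893734]), np.float64(10.170500324599411), np.float64(45.02491825130972)) [-0.08  0.23 -0.19]
[704.72015776 -72.82114221 430.        ]
```

View pics/p11.png

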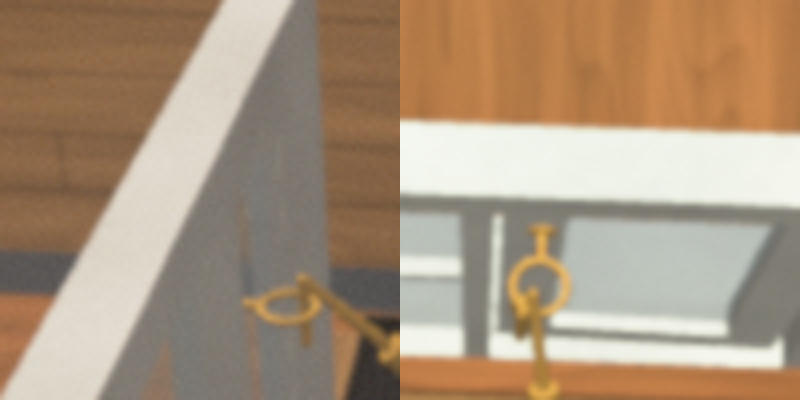

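Call:
{"name": "move_arm", "arguments": {
  "moves": [
    [[0,0.0025,-0.0003,0,0,0],[0,0.005,-0.0006,0,0,0],[0.0002,0.0075,-0.0009,0,0,0],[0.0004,0.01,-0.0012,0,0,0],[0.0004,0.01,-0.0012,0,0,0]]
  ]
}}

```text
clock: 19.38
eef_pos: [477.2, -106.8, 251.9]
tool_rot: [-3.015, -0.002, -1.392]
force: [5.3, -1.0, -0.7]
width: 21.1
```

Run:
```python
from arc import *
applyrow([0.0004, 0.01, -0.0012, 0, 0, 0])
s=ctrl.read_state();c=crook(s["eef_pos"],R.from_euler("xyz",s["tool_rot"]));print(c,s["torque"].round(2))
sc,t=look("p12",(200,60,100),(310,80,100))
```

```text
t 19.38 meas [ 477.2 -106.8  251.9] d(meas-cmd) [1.5 1.  1.1] ang [ 0.3  0.1 -0.2] F [ 5.3 -1.  -0.7] w 21.1 q [ 0.94  0.49 -1.06  2.01  0.57  0.82 -1.82]
(array([661.92107119, -73.49938092, 461.52165217]), np.float64(10.219777645014597), np.float64(44.73427651587676)) [ 0.01 -0.38 -0.31]
```

View pics/p12.png

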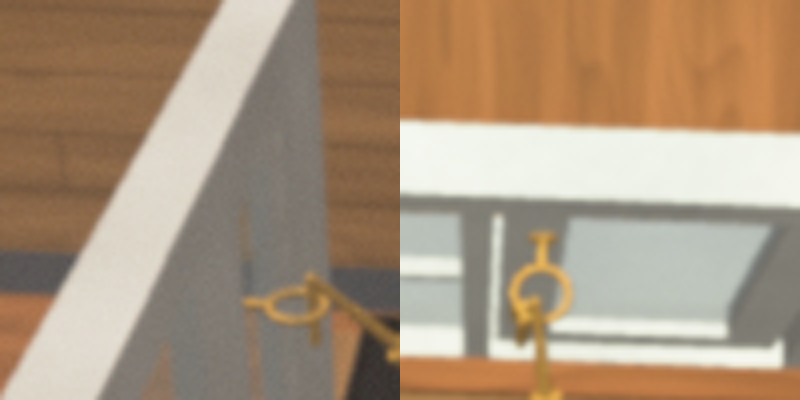

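Call:
{"name": "move_arm", "arguments": {
  "moves": [
    [[0,0.0015,-0.0002,0,0,0],[0.0001,0.003,-0.0004,0,0,0],[0.0001,0.003,-0.0004,0,0,0],[0.0001,0.003,-0.0004,0,0,0]]
  ]
}}

```text
clock: 19.98
eef_pos: [475.9, -107.1, 252.6]
tool_rot: [-3.011, -0.002, -1.392]
force: [8.3, 0.2, 0.8]
width: 21.1
```

Run:
```python
from arc import *
applyrow([0.0001, 0.003, -0.0004, 0, 0, 0])
s=ctrl.read_state();c=crook(s["eef_pos"],R.from_euler("xyz",s["tool_rot"]));print(c,s["torque"].round(2))
sc,t=look("p13",(200,60,100),(310,80,100))
for p in ((140,294),): print(atz(t,(310+p[0]/4,80+p[1]/4),430))
p11=cv2.imread("pics/p12.png");b=cv2.imread("pics/p13.png")
cv2.imwrite("pics/p13d.png",np.hstack([p11[150:400,440:800],b[150:400,440:800]]))
```

```text
t 19.98 meas [ 475.9 -107.1  252.6] d(meas-cmd) [3.2 1.4 1.9] ang [ 0.5  0.1 -0.2] F [8.3 0.2 0.8] w 21.1 q [ 0.94  0.49 -1.06  2.02  0.57  0.82 -1.81]
(array([659.92197937, -73.7754602 , 462.92829546]), np.float64(10.241484349886752), np.float64(44.53489402883855)) [ 0.05 -0.74 -0.3 ]
[674.21921366 -77.29881461 430.        ]
```

View pics/p13d.png

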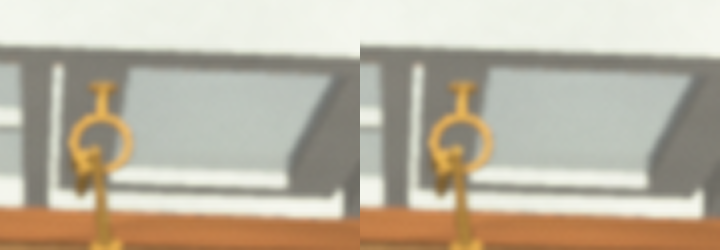

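Run:
```python
from arc import *
p,T=cmd(); print(crook(p,T))
for d in ([5,0,3],[10,0,5],[10,1,15],[10,1,55],[-70,-10,60]): print((np.array(rel(p+np.array(d),T))[:3]*1000).round(1))
```

```text
(array([658.54955958, -75.62707257, 459.53598592]), np.float64(10.019106136550551), np.float64(44.99984807547474))
[ 0.9 -5.3 -2.4]
[  1.7 -10.4  -3.8]
[  0.8 -11.8 -13.7]
[  0.8 -16.6 -53.4]
[ -2.3  62.8 -68.2]
```

Call:
{"name": "move_arm", "arguments": {
  "moves": [
    [[0.001,-0.004,-0.0015,0,0,0],[0.002,-0.008,-0.003,0,0,0],[0.002,-0.0122,-0.0045,0,0,0],[0.002,-0.0125,-0.008,0,0,0],[0.002,-0.0125,-0.008,0,0,0]]
  ]
}}

```text
clock: 20.7
eef_pos: [484.0, -107.7, 260.6]
tool_rot: [-3.019, -0.002, -1.392]
force: [-1.3, 0.1, -1.8]
width: 21.0
```

Run:
```python
from arc import *
applyrow([0.002, -0.0125, -0.008, 0, 0, 0])
s=ctrl.read_state();c=crook(s["eef_pos"],R.from_euler("xyz",s["tool_rot"]));print(c,s["torque"].round(2))
sc,t=look("p14",(200,60,100),(310,80,100)); print(proj(sc,c[0]),proj(t,c[0]))
p,T=cmd()
for d in ([0,0,20],[0,0,50],[-80,-10,55]): print((np.array(rel(p+np.array(d),T))[:3]*1000).round(1))
```

```text
t 20.7 meas [ 484.  -107.7  260.6] d(meas-cmd) [-0.3  0.8  0.3] ang [ 0.   0.1 -0.2] F [-1.3  0.1 -1.8] w 21.0 q [ 0.93  0.49 -1.06  1.98  0.56  0.86 -1.8 ]
(array([669.61253512, -74.18786663, 469.43237784]), np.float64(10.2178329866256), np.float64(44.971857213219266)) [-0.11  0.28  0.03]
[[275.33979164 124.60619501]] [[344.36359076 151.83957905]]
[  0.   -2.4 -19.9]
[  0.   -6.1 -49.6]
[ -4.1  73.2 -64.4]
```

View pics/p14.png

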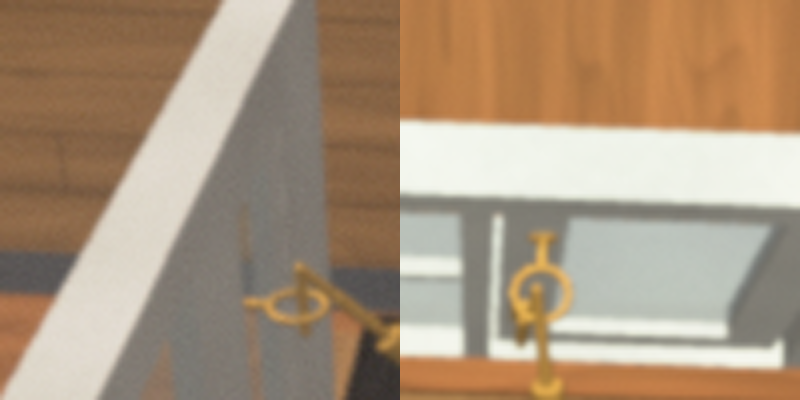

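Call:
{"name": "move_arm", "arguments": {
  "moves": [
    [[0,-0.001,-0.008,0,0,0],[0,-0.0024,-0.02,0,0,0],[0,-0.004,-0.032,0,0,0],[0,-0.005,-0.042,0,0,0],[0,-0.006,-0.05,0,0,0],[0,-0.006,-0.05,0,0,0]]
  ]
}}

```text
clock: 21.55
eef_pos: [484.2, -107.8, 311.4]
tool_rot: [-3.018, -0.002, -1.393]
force: [1.1, -0.1, -2.7]
width: 21.1
```

Run:
```python
from arc import *
applyrow([0, -0.006, -0.05, 0, 0, 0])
sc,t=look("p15",(200,60,100),(310,80,100))
p,T=cmd()
for d in ([-40,-5,5],[-120,-30,5]): print((np.array(rel(p+np.array(d),T))[:3]*1000).round(1))
d=json.load(open("grasp.json"));gp=np.array(d["p"]);gr=R.from_rotvec(d["r"]);sd=ctrl.read_state()["qpos"]
x,e,a=ik(p+[-60,-15,5],T,sd,n=1,m=.005);print(x.round(2),e,a)
for k in (190,120,60,0):
    x,e,a=ik(gp+[0,0,k],gr,x,n=1,m=0.002);print(k,x.round(2),e.round(1),round(a,3))
```

```text
t 21.55 meas [ 484.2 -107.8  311.4] d(meas-cmd) [0.1 0.6 0.8] ang [ 0.1  0.1 -0.2] F [ 1.1 -0.1 -2.7] w 21.1 q [ 1.    0.44 -1.13  1.9   0.47  0.96 -1.72]
[-2.  39.4 -9.9]
[  8.7 121.9 -20. ]
[ 1.19  0.35 -1.22  2.01  0.39  0.92 -1.6 ] 0.00024975768566259796 7.605195286376524e-07
190 [ 1.42  0.24 -0.98  1.83  0.37  0.72 -1.88] 0.0 0.0
120 [ 1.31  0.3  -0.87  1.96  0.51  0.56 -2.02] 0.0 0.0
60 [ 1.18  0.36 -0.71  2.05  0.67  0.41 -2.18] 0.0 0.0
0 [ 0.97  0.42 -0.45  2.13  0.88  0.23 -2.39] 0.0 0.0
```

View pics/p15.png

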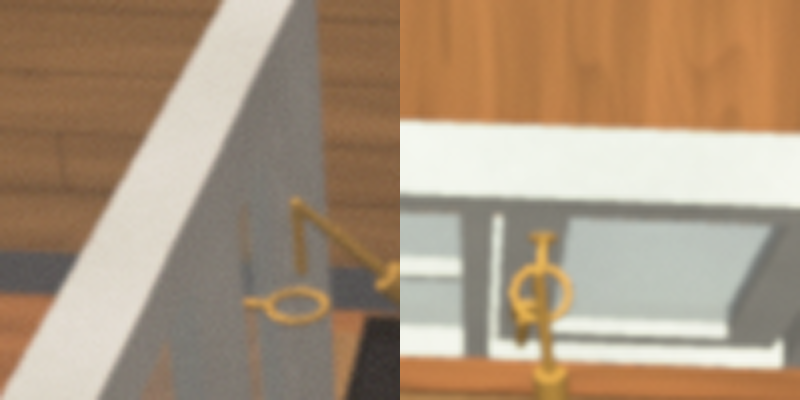

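Run:
```python
from arc import *
p,T=cmd()
d=json.load(open("grasp.json"));gp=np.array(d["p"]);gr=R.from_rotvec(d["r"]);x=ctrl.read_state()["qpos"]
w1=p+[-40,-50,20]
x,e,a=ik(w1,T,x,n=1,m=.005);print(x.round(2),e)
w2=gp+[10,-7,195]
rv=(T.inv()*gr).as_rotvec()
ax=lambda P,Rr:crook(P,Rr)
for f in np.linspace(0,1,7):
    P=w1+(w2-w1)*f;Q=T*R.from_rotvec(rv*f);x,e,a=ik(P,Q,x,n=1,m=.005)
    c,ps,le=crook(P,Q); g=P-18*Q.apply([0,0,1]); ft=g+(g-c)*260/270
    print(round(f,2),x.round(2),round(e,2),"crook",c.round(0),"foot",ft.round(0))
print(rel(w1,T))
json.dump(dict(p=w1.tolist(),r=T.as_rotvec().tolist()),open("cmd_t.json","w"))
a=np.r_[T.inv().apply(w2-w1)/1000,rv];print(a.round(4).tolist())
```

```text
[ 1.21  0.39 -1.2   1.92  0.4   0.99 -1.55] 9.435967283367434e-05
0.0 [ 1.21  0.39 -1.2   1.92  0.4   0.99 -1.55] 0.0 crook [ 630. -126.  539.] foot [ 261. -191.  165.]
0.17 [ 1.28  0.35 -1.18  1.91  0.39  0.95 -1.57] 0.0 crook [ 625. -186.  565.] foot [ 273. -202.  170.]
0.33 [ 1.34  0.32 -1.16  1.89  0.37  0.9  -1.61] 0.0 crook [ 617. -243.  591.] foot [ 289. -217.  175.]
0.5 [ 1.38  0.3  -1.12  1.87  0.36  0.86 -1.65] 0.0 crook [ 605. -297.  616.] foot [ 308. -234.  181.]
0.67 [ 1.41  0.28 -1.08  1.85  0.36  0.82 -1.72] 0.0 crook [ 591. -346.  640.] foot [ 329. -255.  188.]
0.83 [ 1.41  0.27 -1.04  1.82  0.37  0.78 -1.8 ] 0.0 crook [ 576. -392.  662.] foot [ 352. -279.  195.]
1.0 [ 1.4   0.27 -0.98  1.8   0.39  0.75 -1.9 ] 0.0 crook [ 561. -433.  684.] foot [ 375. -308.  204.]
[0.0423, 0.0453, -0.0257, 0.0, 0.0, 0.0]
[0.2173, -0.0021, -0.0934, 0.332, 0.225, 0.737]
```

Run:
```python
import numpy as np
a=np.array([0.2173, -0.0021, -0.0934, 0.332, 0.225, 0.737]);w=np.array([.0423,.0453,-.0257,0,0,0])
print([(w*f).round(3).tolist() for f in (.2,.5,.8,1)]+[(w+a*f).round(3).tolist() for f in (.04,.12,.2,.28,.36,.44,.52,.6,.68,.76,.84,.92,.98,1)])
```

```text
[[0.008, 0.009, -0.005, 0.0, 0.0, 0.0], [0.021, 0.023, -0.013, 0.0, 0.0, 0.0], [0.034, 0.036, -0.021, 0.0, 0.0, 0.0], [0.042, 0.045, -0.026, 0.0, 0.0, 0.0], [0.051, 0.045, -0.029, 0.013, 0.009, 0.029], [0.068, 0.045, -0.037, 0.04, 0.027, 0.088], [0.086, 0.045, -0.044, 0.066, 0.045, 0.147], [0.103, 0.045, -0.052, 0.093, 0.063, 0.206], [0.121, 0.045, -0.059, 0.12, 0.081, 0.265], [0.138, 0.044, -0.067, 0.146, 0.099, 0.324], [0.155, 0.044, -0.074, 0.173, 0.117, 0.383], [0.173, 0.044, -0.082, 0.199, 0.135, 0.442], [0.19, 0.044, -0.089, 0.226, 0.153, 0.501], [0.207, 0.044, -0.097, 0.252, 0.171, 0.56], [0.225, 0.044, -0.104, 0.279, 0.189, 0.619], [0.242, 0.043, -0.112, 0.305, 0.207, 0.678], [0.255, 0.043, -0.117, 0.325, 0.22, 0.722], [0.26, 0.043, -0.119, 0.332, 0.225, 0.737]]
```

Call:
{"name": "move_arm", "arguments": {
  "moves": [
    [[0.008,0.009,-0.005,0,0,0],[0.021,0.023,-0.013,0,0,0],[0.034,0.036,-0.021,0,0,0],[0.042,0.045,-0.026,0,0,0],[0.051,0.045,-0.029,0.013,0.009,0.029],[0.068,0.045,-0.037,0.04,0.027,0.088],[0.086,0.045,-0.044,0.066,0.045,0.147],[0.103,0.045,-0.052,0.093,0.063,0.206],[0.121,0.045,-0.059,0.12,0.081,0.265],[0.138,0.044,-0.067,0.146,0.099,0.324],[0.155,0.044,-0.074,0.173,0.117,0.383],[0.173,0.044,-0.082,0.199,0.135,0.442],[0.19,0.044,-0.089,0.226,0.153,0.501],[0.207,0.044,-0.097,0.252,0.171,0.56],[0.225,0.044,-0.104,0.279,0.189,0.619],[0.242,0.043,-0.112,0.305,0.207,0.678],[0.255,0.043,-0.117,0.325,0.22,0.722],[0.26,0.043,-0.119,0.332,0.225,0.737],[0.26,0.043,-0.119,0.332,0.225,0.737]]
  ]
}}

```text
clock: 24.02
eef_pos: [473.5, -373.4, 423.8]
tool_rot: [-2.669, -0.0, -2.159]
force: [0.7, 0.0, -2.8]
width: 21.6
```

Run:
```python
from arc import *
applyrow([0.26, 0.043, -0.119, 0.332, 0.225, 0.737])
print(ctrl.read_state()["qd"].round(2))
sc,t=look("p16",(260,20,200),(380,160,130))
d=json.load(open("grasp.json"));gp=np.array(d["p"]);gr=R.from_rotvec(d["r"])
for k in ([3,-2,140],[1,-1,60],[1,-1,15],[1,-1,3]): print(rel(gp+k,gr))
```

```text
t 24.02 meas [ 473.5 -373.4  423.8] d(meas-cmd) [0.4 1.  0.3] ang [ 0.  -0.1 -0.2] F [ 0.7  0.  -2.8] w 21.6 q [ 1.38  0.26 -0.95  1.8   0.38  0.75 -1.88]
[ 0.   -0.   -0.01  0.01 -0.    0.    0.01]
[-0.0004, 0.033, 0.0448, 0.0, -0.0, 0.0]
[-0.0001, 0.0713, 0.1151, 0.0, -0.0, 0.0]
[-0.0001, 0.0918, 0.1552, 0.0, -0.0, 0.0]
[-0.0001, 0.0972, 0.1658, 0.0, -0.0, 0.0]
```

View pics/p16.png

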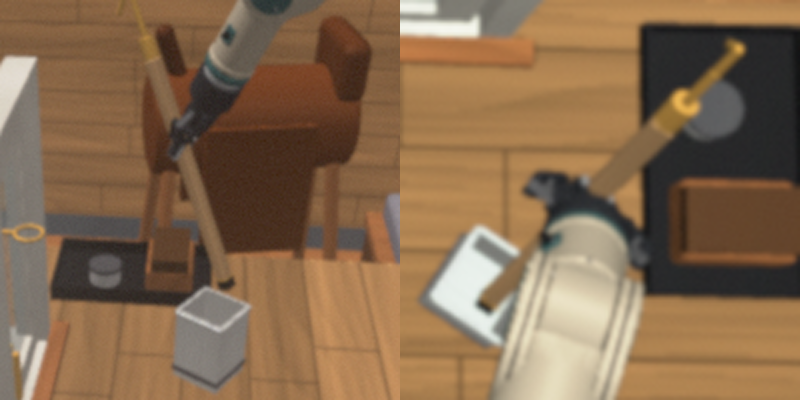

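Run:
```python
from arc import *
d=json.load(open("grasp.json"));gp=np.array(d["p"]);gr=R.from_rotvec(d["r"])
print([[round(v,3) for v in rel(gp+k,gr)[:3]] for k in ([10,-7,185],[10,-7,165],[10,-7,140],[10,-7,115],[10,-7,90],[10,-7,70],[9,-6,50],[8,-5,35],[5,-3,22],[3,-2,12],[2,-1,6])])
```

```text
[[-0.0, 0.005, 0.009], [-0.0, 0.014, 0.026], [-0.0, 0.025, 0.049], [-0.0, 0.037, 0.071], [-0.0, 0.048, 0.093], [-0.0, 0.057, 0.111], [-0.0, 0.068, 0.128], [-0.001, 0.075, 0.141], [-0.001, 0.085, 0.151], [-0.0, 0.091, 0.159], [-0.001, 0.095, 0.164]]
```

Call:
{"name": "move_arm", "arguments": {
  "moves": [
    [[0,0.005,0.009,0,0,0],[0,0.014,0.026,0,0,0],[0,0.025,0.049,0,0,0],[0,0.037,0.071,0,0,0],[0,0.048,0.093,0,0,0],[0,0.057,0.111,0,0,0],[0,0.068,0.128,0,0,0],[-0.0005,0.075,0.141,0,0,0],[-0.0005,0.085,0.151,0,0,0],[-0.0005,0.091,0.159,0,0,0],[-0.0005,0.095,0.164,0,0,0],[-0.0005,0.095,0.164,0,0,0]]
  ]
}}

```text
clock: 25.62
eef_pos: [466.2, -367.1, 234.3]
tool_rot: [-2.669, 0.001, -2.158]
force: [1.7, -0.5, -3.5]
width: 20.9
```

Run:
```python
from arc import *
applyrow([-0.0005, 0.095, 0.164, 0, 0, 0])
sc,t=look("p17",(260,60,160),(380,180,100))
d=json.load(open("grasp.json"));gp=np.array(d["p"]);gr=R.from_rotvec(d["r"])
print(rel(gp+[0,0,0],gr))
```

```text
t 25.62 meas [ 466.2 -367.1  234.3] d(meas-cmd) [ 1.2  1.2 -0. ] ang [ 0.1 -0.1 -0.2] F [ 1.7 -0.5 -3.5] w 20.9 q [ 1.02  0.42 -0.52  2.12  0.9   0.27 -2.4 ]
[0.0001, 0.0048, 0.0039, 0.0, -0.0, 0.0]
```

View pics/p17.png

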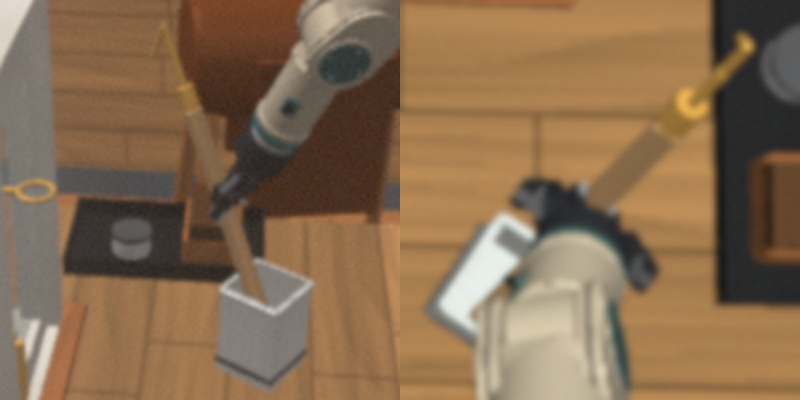

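Pole is in the bin, about 6 mm above its old height. Final lowering.

Call:
{"name": "move_arm", "arguments": {
  "moves": [
    [[0,0.002,0.0018,0,0,0],[0,0.0038,0.003,0,0,0],[0,0.005,0.0042,0,0,0],[0,0.005,0.0042,0,0,0],[0,0.005,0.0042,0,0,0]]
  ]
}}

```text
clock: 26.35
eef_pos: [465.4, -367.2, 231.1]
tool_rot: [-2.663, -0.0, -2.159]
force: [0.0, 0.0, 8.4]
width: 21.1
```

Run:
```python
from arc import *
applyrow([0, 0.005, 0.0042, 0, 0, 0])
```

```text
t 26.35 meas [ 465.4 -367.2  231.1] d(meas-cmd) [ 2.5 -0.3  2.9] ang [ 0.4 -0.1 -0.2] F [0.  0.  8.4] w 21.1 q [ 1.01  0.42 -0.52  2.13  0.96  0.25 -2.46]
```

Call:
{"name": "move_arm", "arguments": {
  "moves": [
    [[0,-0.001,-0.002,0,0,0],[0,-0.001,-0.002,0,0,0]]
  ]
}}

```text
clock: 26.6
eef_pos: [464.2, -366.6, 231.6]
tool_rot: [-2.667, 0.0, -2.159]
force: [2.9, -2.5, -0.6]
width: 21.0
```

Call:
{"name": "move_arm", "arguments": {
  "moves": [
    [[0,0,0,0,0,0],[0,0,0,0,0,0],[0,0,0,0,0,0],[0,0,0,0,0,0],[0,0,0,0,0,0],[0,0,0,0,0,0]]
  ],
  "jaw": 1
}}

```text
clock: 27.35
eef_pos: [463.4, -366.3, 230.9]
tool_rot: [-2.669, -0.001, -2.16]
force: [-0.2, -0.4, 0.3]
width: 85.3
```

Run:
```python
from arc import *
applyrow([0,-.001,-.002,0,0,0]);
sc,t=look("p18",(260,60,160),(380,180,100))
```

```text
t 27.35 meas [ 463.4 -366.3  230.9] d(meas-cmd) [0.5 0.6 0.4] ang [ 0.1 -0.  -0.2] F [-0.2 -0.4  0.3] w 85.3 q [ 1.02  0.43 -0.53  2.13  0.95  0.26 -2.45]
```

View pics/p18.png

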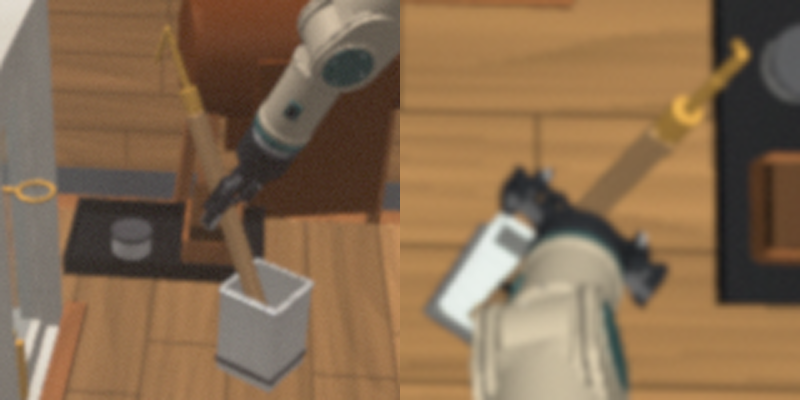

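Call:
{"name": "move_arm", "arguments": {
  "moves": [
    [[0,0,-0.008,0,0,0],[0,0,-0.025,0,0,0],[0,0,-0.045,0,0,0],[0,0,-0.065,0,0,0],[0,0,-0.085,0,0,0],[0,0,-0.105,0,0,0],[0,0,-0.13,0,0,0],[0,0,-0.15,0,0,0],[0,0,-0.17,0,0,0],[0,0,-0.17,0,0,0],[0,0,-0.17,0,0,0]]
  ]
}}

```text
clock: 28.82
eef_pos: [398.6, -323.4, 381.8]
tool_rot: [-2.669, -0.001, -2.16]
force: [0.6, -0.1, -0.1]
width: 85.9
```

Run:
```python
from arc import *
applyrow([0,0,-.17,0,0,0])
s=get_image("scene");t=get_image("top");cv2.imwrite("pics/e1.png",s["color"]);cv2.imwrite("pics/e2.png",t["color"])
for k in ("eye","vent_hinge","pole_hook","pole_tip","pole_foot"):
    a=models.place_of("scene",k);b=models.place_of("top",k)
    if a and b: print(k,tri([s,t],[a[0]["uv"],b[0]["uv"]]),a[0]["score"],b[0]["score"])
```

```text
t 28.82 meas [ 398.6 -323.4  381.8] d(meas-cmd) [-0.1  0.4 -0.1] ang [ 0.  -0.  -0.2] F [ 0.6 -0.1 -0.1] w 85.9 q [ 1.69  0.14 -1.16  2.05  0.26  0.57 -1.78]
eye (array([673.56492121, -71.95063749, 434.59880258]), [1.8, 1.8]) 0.98 0.83
vent_hinge (array([ 592.41146494, -295.16142468,  130.88174628]), [217.8, 217.8]) 0.6 0.85
pole_hook (array([ 557.06989071, -433.05237346,  451.20818839]), [3.8, 3.8]) 0.96 0.56
pole_tip (array([427.18744726, 226.14185323, 738.16028223]), [94.1, 94.1]) 0.57 0.71
pole_foot (array([ 443.49955467, -210.0868944 ,  555.94911709]), [95.7, 95.7]) 0.61 0.62
```

View pics/e1.png

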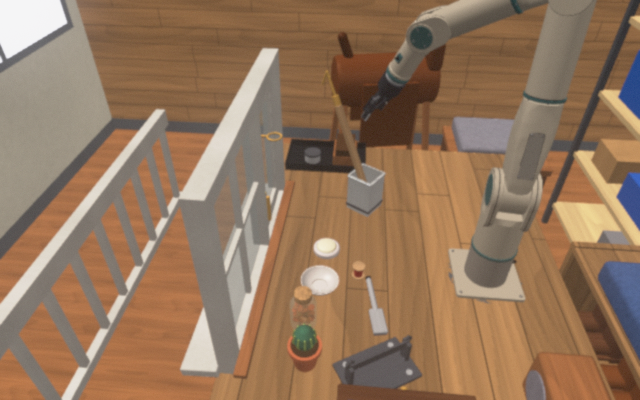

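View pics/e2.png

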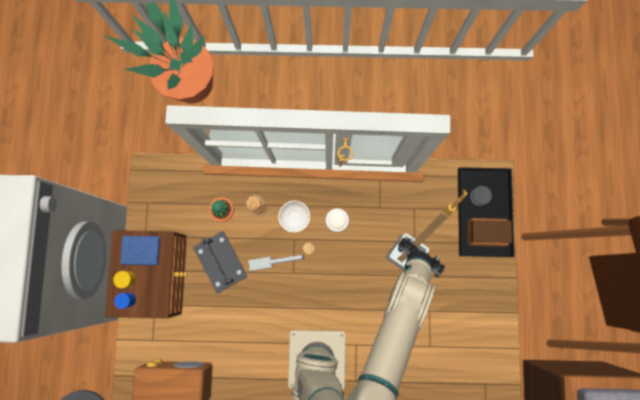

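Run:
```python
from h import *
t=cv2.imread("pics/e2.png");s=cv2.imread("pics/e1.png")
cv2.imwrite("pics/e3.png",np.hstack([cv2.resize(t[105:185,320:420],(500,400),interpolation=cv2.INTER_CUBIC),cv2.resize(s[90:240,215:315],(267,400),interpolation=cv2.INTER_CUBIC)]))
```

```text
(no output)
```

View pics/e3.png

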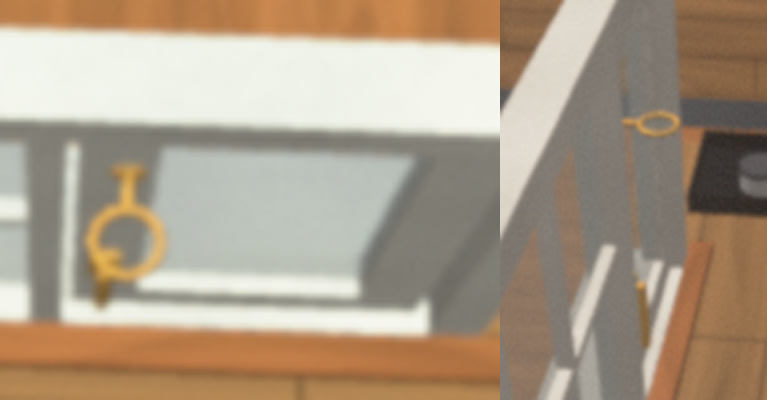

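```bash
python3 -c "
from h import *
print(job.finish_job())"
```

```text
the job is handed in; nothing more can be done
None
```

The vent is shut, the pole is back in its holder, and the job was handed in at about 29 s of the 58 s allowed. I took the pole at the grip point, hooked the ring eye from above and drew the vent round slowly. I then lifted the hook clear, put the pole back and withdrew the hand.

**Vent:**
- At the end of the pull the ring stopped moving while the force rose steadily to about 8 N, which I took to be the stop.
- After release the eye measured (674, -72, 435) mm and had not moved. The sash edges look parallel to the frame in both views.
- The eye sits about 10 mm further into the room than I had predicted for shut. My hinge estimate was only good to about that much.

**Pole:** It leans in the bin as at the start, with the hook within about 4 mm of its first measured position. In the last pictures the gripper is open and clear of it.

**Counter:** The other objects look unmoved in both pictures, compared by eye only.

**What went wrong or disagreed:**
- My first approach asked for a 45 degree tilt that ran the wrist into its joint limits, so I regrasped at 27 degrees.
- The force reading reached about 27 N in total during that early move while the hand was about 100 mm from the pole. I took it to be from the motion itself.
- In the final check the networks' fixes for the hinge, pole tip and pole foot did not agree between the cameras. I ignored those and relied on the pictures and the hook.

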